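Close the pipe clip on the slip pump outlet with the clip pliers

ROBOT

A 6-joint arm with a two-finger parallel gripper is mounted at the origin on the work surface. World frame = base frame: x ahead of the robot, y to its left, z up, the work surface at z = 0. Lengths are in m, angles in rad, forces in N, time in s.
With the tool pointing down it reaches from about 0.25 to 0.725 m from the base axis. Payload 9.7 kg.
Tool frame: the origin (TCP) lies midway between the tips of the shut fingers; the grasp point (between the pads) lies 19 mm behind it (manip.grip_depth is the z of the grasp point in the tool frame, in m); z points along the fingers, y is the direction in which the jaws open and shut (so a half turn about z gives the same grasp; the last joint's range is limited). The gripper opens to 85 mm and grips with 20 to 120 N. Pads are 22 mm wide; open, the fingers measure 114 mm over their backs; the gripper's body (76 mm by 85 mm) begins 54 mm behind the grasp point. The pads swing forward as they close: fully open they stand 13 mm farther back than shut.
Start: joints at [-1.182, 0.087, 0.176, 1.66, 0, 1.571], TCP at [0.208, -0.509, 0.231] pointing down, gripper open.
Joint ranges: [-3.13, 3.13], [-0.85, 1.81], [-1.15, 1.24], [-2.2, 2.28], [-1.44, 1.52], [-3.14, 3.14]. Speed limits (rad/s): [2.22, 2.22, 2.57, 3.14, 3.14, 3.14].

INTERFACE

Orientations are given as a unit quaternion [w, x, y, z].
In Python, from cell import get_obs, vision, manip gives the robot as it stands.
- The arm moves only by the shell command python3 -m inch 'ROWS' [FORCE]. ROWS is JSON, a list of rows, each a list of 3 entries, a list of its own where there are three numbers: the shift along the tool's x, y, z in mm, then the turn, a rotation vector about the tool's x, y, z in rad, then the opening, from -1 (shut) to 1 (fully open), so that 0 is half open. A call has 1 to 8 rows; each row shifts and turns the pose as measured when the row begins, along the tool's axes as they then stand; what a row does not reach is not made up. A row lasts 1/8 s, in which the tool goes at most 62.5 mm and 10.7 degrees, less where a joint would pass 70% of its speed; a pose out of reach is approached as far as the arm can. A call with a gripper value outside its range is refused whole. The fingers move at their own pace and stop on an object; FORCE is the grip in N (left out, the last holds). Time passes only in rows, so rows that do not move let the fingers close. It gives the time, the measured TCP pose, the force and the opening at its end, in the units of the state.
- get_obs(): the state, without advancing time (a new reading comes with each control period).
- vision.read_camera(name): name is "scene" or "top" or "wrist"; returns the picture (480x640x3 uint8, blue, green, red); there is no depth.
- vision.camera_params(name): a dict with "vertical_fov" (degrees; the focal length in pixels is half the picture's height over the tangent of half this angle, whatever the lens; pixels are square), "cx", "cy" (the principal point, pixels), "dist_coeffs" ([k1, k2, p1, p2, k3] as OpenCV has them; the pictures are not rectified), "R" (3x3) and "t" (3): a world point X has camera coordinates R X + t. Camera axes: x right, y down, z forward; pixel columns grow to the right and rows downward; lengths in m; the calibration is good to about 2 mm. A picture is of the moment at which its call begins: read the wrist's pose just before it. camera_params takes no time and is no camera call; for the wrist camera it gives the pose at the moment of the call.
- manip.job_done(): hands the job in, once; it reports no verdict.
The state is a dict: "t": time; "joint_positions": joint angles; "joint_vel": joint speeds; "tau": joint torques, N m; "position": TCP position; "eef_rot": TCP orientation; "force": force on the tool from outside, world axes, zero at the start; "ft_torque": the same for the moment, N m; "width": finger opening in m.
Only numpy, scipy, OpenCV 4.12 (cv2) and the standard library are available. Lean on these libraries where they do the work, as an engineer would, in place of code of your own. Each camera call takes 0.05 s, during which the arm holds its last target.

TASK

Take the red-handled clip pliers out of their wooden holder, put the jaws over the two ears of the open orange pipe clip and squeeze the ears together until the clip clicks shut and stays shut. The plastic ears crack if squeezed hard, so squeeze gently with the pliers only, without pushing the clip sideways, keep the fingers off it, stop at the click, then stand the pliers back upright in the holder, as far down as they go, let go and withdraw. Leave the other pottery and tools where they are.

Things in the scene. Friction and masses are not known exactly. Their poses are not given: they have to be found in the camera images.
- outlet: slip pump outlet, bolted down: dark round base (diameter 110, 12 mm high), upright grey pipe (diameter 40, collar 46, top at 90 mm). Origin: centre of the underside, z up. An orange snap clip rings the pipe (diameter 50, 44 to 58 mm above the bench); its two ears stick out on the -x side, which faces the robot at yaw 0.
- ears (a point): fixed point on the outlet, nominally midway between the open ears at mid-height: 45 mm to -x and 4.5 mm to +y of the pipe axis, 51 mm above the bench. Axes as the outlet's; the clip closes along y. Each ear is a block 18 (x) by 6 (y) by 18 mm high. The moving ear's outer face lies 13.5 mm to +y of this point, the fixed ear's 13.5 mm to -y, give or take 3 mm: clips differ, feel for it.
- ear_moving: the sliding ear (+y side); its origin moves with it; outer face 18 mm, inner face 12 mm to +y of the origin. It slides 9 mm towards the fixed ear, so the middle between the outer faces wanders 4.5 mm to -y and the pliers must follow, or they press sideways. It cracks above 20 N, and the pliers may press on both ears together with 34 N at most; 10 to 13 N on each is enough.
- snap (a joint): travel of the moving ear, in m: 0 open, 0.009 shut. The resistance grows to about 10 N between 3 and 5 mm and then falls; past about 8 mm the ear jumps home by itself (the click) and stays shut. Let go earlier, it springs open again. Beyond the click there is only about 1 mm of slack before the shut clip resists hard.
- holder: wooden pliers holder screwed to the bench: base 100 x 120 x 6 mm with an open-topped pocket, inside 24 mm in x and 76 mm in y, walls 6 mm, rim 52 mm above the bench. Origin: centre of the underside, z up.
- pocket (a point): centre of the pocket's floor, 12 mm above the bench, axes as the holder's.
- pliers: clip pliers, 130 to 200 g, standing jaws-down in the pocket, sprung open, 140 mm tall. Origin: midway between the jaw tips at their lowest edge when open (at point pocket when put back); z up to the handles, y the line along which handles and jaws close, x across. Rivet 56 mm above the origin, red handles from 85 to 140 mm. Pressing the handles together closes the jaws; both halves move alike about this frame.
- handles (a point): point between the handles to grip at, 116 mm above the pliers' origin, 60 mm above the rivet. Here the handles measure about 64 mm over their outer faces (in y) sprung open and, at the click, 30 to 40 mm depending on the clip; each is 16 mm wide in x, 8 mm thick. Their spring pushes back with about 5 N open, 9 N at the click; with the clip's resistance up to 20 N.
- jaws (a point): point between the jaws to put at the ears' mid-height, 6 mm above the pliers' origin, 50 mm below the rivet. Gap here about 44 mm sprung open, 15 to 21 mm with the clip shut (5 mm for each 6 mm at the handles; held at 58 mm over the handles it clears both ears); jaws 14 mm wide in x, 8 mm thick, flat inside for 40 mm up from the tips, which drop 4 mm as they close.
- jaw_a (a joint): closing angle of one half of the pliers, in rad (the other half mirrors it): 0 sprung open, 0.19 to 0.29 when the clip is shut.
- dish_a: flower-shaped grey clay dish, 99 mm wide, 16 mm high; leave alone. Origin: centre of its underside.
- dish_b: flower-shaped grey clay dish, 99 mm wide, 16 mm high; leave alone. Origin: centre of its underside.
- dish_c: flower-shaped grey clay dish, 99 mm wide, 16 mm high; leave alone. Origin: centre of its underside.
- glaze_cup: white cup, 84 mm wide, 75 mm high; leave alone. Origin: centre of its underside.
- pot: black pot with wire handle, 104 mm wide, 105 mm high over the handle; leave alone. Origin: centre of its underside.
- glaze_brush: glaze brush with a wooden handle, about 200 mm long, lying on the bench; leave alone. Origin: centre of its underside.
- stain_jar: amber jar, 60 mm wide, 85 mm high; leave alone. Origin: centre of its underside.
Not all that is in view belongs to the job. What is shaped like the outlet but blue, green or yellow is not meant.

How it is judged:
By the outcome, as a careful person would: the job done as asked, in the order asked, and still so for the second after the job is handed in, with the robot touching nothing.
It also fails if it takes over 72 s, if anything falls off the work surface, if the arm or the gripper's body presses on something with over 40 N, if the wrist force passes 120 N, or if a joint passes its speed limit or range.

## Working session

There is one attempt and no reset: what is moved stays moved. The work goes in short steps, Python scripts to look and compute and a shell command to move; the robot and the scene stay as the last step left them, time stands still between calls to the robot, and variables do not carry over. Pictures are saved under pics/ and viewed, and the job is handed in when it is done.

```bash
ls; mkdir -p pics; python3 - <<'E'
from cell import get_obs, vision, manip
import cv2
o=get_obs(); print(o, manip.grip_depth)
for n in ["scene","top","wrist"]:
    p=vision.camera_params(n); print(n,p)
    cv2.imwrite(f"pics/{n}0.png",vision.read_camera(n))
E
```

```text
pics
{'t': 0.0, 'joint_positions': array([-1.18198575e+00,  8.74763959e-02,  1.75138897e-01,  1.65978357e+00,
        2.45182593e-05,  1.57080598e+00]), 'joint_vel': array([ 9.84422420e-04, -8.44600071e-04, -6.68907906e-05, -1.60974207e-03,
       -1.06084572e-03, -5.43043151e-04]), 'tau': array([ 4.56375501e-04, -5.20387959e+01,  4.64805114e+01,  1.62145577e-02,
        9.78363255e-05,  8.62421473e-06]), 'position': array([ 0.2084217 , -0.50874264,  0.23057653]), 'eef_rot': array([-6.52260818e-04,  9.81163450e-01,  1.93178272e-01, -1.15933685e-04]), 'force': array([ 0.39455578, -1.15633299, -0.39329308]), 'ft_torque': array([-0.00256529, -0.00220626,  0.03088679]), 'width': 0.08540896591264567} -0.0187
scene {'vertical_fov': 45.393112569519765, 'cx': 331.7161349014133, 'cy': 244.56561685711281, 'dist_coeffs': array([-0.08368891,  0.        ,  0.        ,  0.        ,  0.        ]), 'R': array([[-0.87939595,  0.47575307, -0.01793844],
       [ 0.33517746,  0.59191371, -0.73300357],
       [-0.33811068, -0.65061293, -0.67998822]]), 't': array([ 0.45297231, -0.08430573,  1.51730495])}
top {'vertical_fov': 57.113321315218656, 'cx': 319.9155141733823, 'cy': 238.6691355428382, 'dist_coeffs': array([0.00394598, 0.        , 0.        , 0.        , 0.        ]), 'R': array([[-0.00646963, -0.99977775,  0.0200649 ],
       [-0.99742296,  0.00501802, -0.07156997],
       [ 0.07145337, -0.02047622, -0.99723374]]), 't': array([-9.76265715e-04,  5.11711620e-01,  1.04802709e+00])}
wrist {'vertical_fov': 66.09945291701065, 'cx': 317.57317158871956, 'cy': 237.63181109729766, 'dist_coeffs': array([-0.0221808,  0.       ,  0.       ,  0.       ,  0.       ]), 'R': array([[ 0.37774454, -0.92590836, -0.00166688],
       [-0.89389456, -0.36515193,  0.26003189],
       [-0.24137436, -0.09673561, -0.96559859]]), 't': array([-0.54892136, -0.03284545,  0.37791216])}
```

View pics/scene0.png

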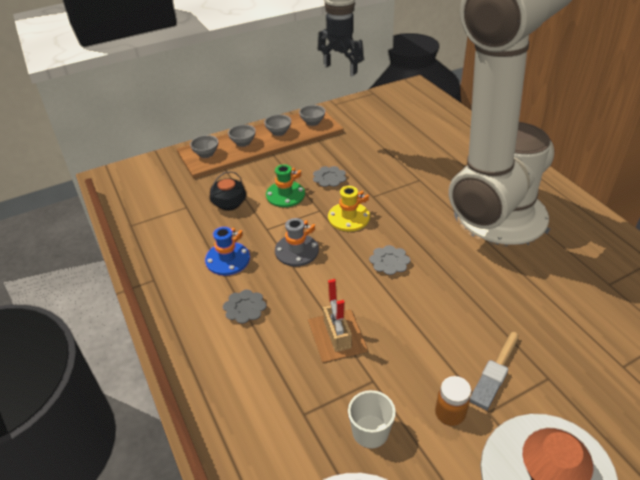

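View pics/top0.png

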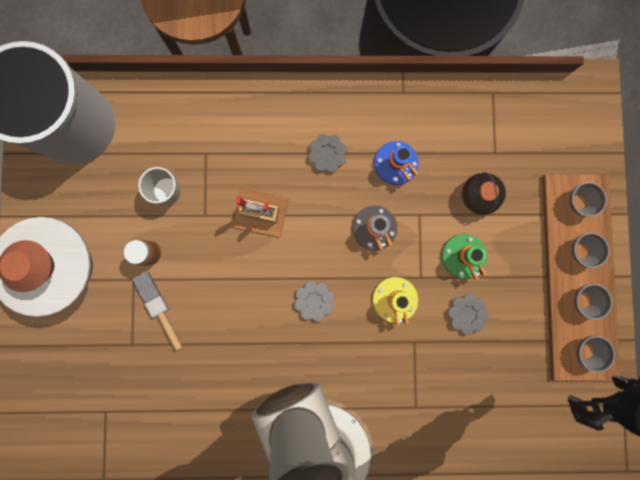

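The scene shows four lookalike outlets. By top-camera pixel they are grey (375,229), blue (397,162), green (465,257) and yellow (396,300). The description calls for grey. There is only one pair of pliers, in the holder at (260,210). I'll check both in close crops.

```bash
python3 - <<'E'
import cv2, numpy as np
t=cv2.imread("pics/top0.png"); s=cv2.imread("pics/scene0.png")
a=cv2.resize(t[185:275,340:430],None,fx=4.4,fy=4.4,interpolation=cv2.INTER_CUBIC)
b=cv2.resize(t[170:260,215:305],None,fx=4.4,fy=4.4,interpolation=cv2.INTER_CUBIC)
cv2.imwrite("pics/ct.png",np.hstack([a,b]))
a=cv2.resize(s[200:280,260:340],None,fx=4.9,fy=4.9,interpolation=cv2.INTER_CUBIC)
b=cv2.resize(s[275:365,300:390],None,fx=4.355,fy=4.355,interpolation=cv2.INTER_CUBIC)
cv2.imwrite("pics/cs.png",np.hstack([a[:390],b[:390]]))
E
```

```text
(no output)
```

View pics/ct.png

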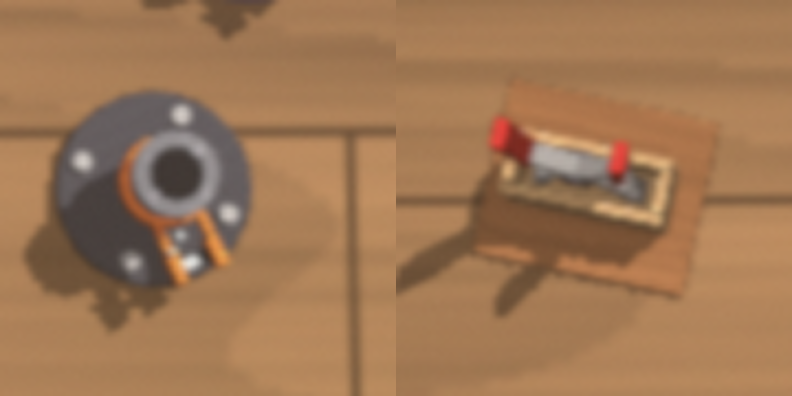

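View pics/cs.png

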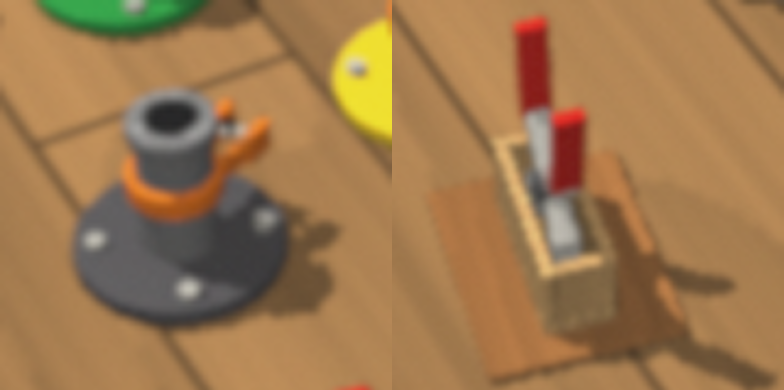

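```bash
cat > h.py <<'E'
import numpy as np, cv2
from cell import get_obs, vision, manip
def K(p):
    f=240/np.tan(np.radians(p['vertical_fov'])/2)
    return np.array([[f,0,p['cx']],[0,f,p['cy']],[0,0,1]])
def ray(p,uv):
    n=cv2.undistortPoints(np.float64(uv).reshape(-1,1,2),K(p),p['dist_coeffs']).reshape(-1,2)
    d=np.c_[n,np.ones(len(n))]@p['R']; c=-p['R'].T@p['t']; return c,d
def onz(p,uv,z):
    c,d=ray(p,uv); return c+d*((z-c[2])/d[:,2])[:,None]
def proj(p,X):
    r,_=cv2.Rodrigues(p['R']); return cv2.projectPoints(np.float64(X).reshape(-1,1,3),r,p['t'],K(p),p['dist_coeffs'])[0].reshape(-1,2)
def tri(p1,u1,p2,u2):
    c1,d1=ray(p1,u1);c2,d2=ray(p2,u2);d1=d1[0];d2=d2[0]
    A=np.c_[d1,-d2];s=np.linalg.lstsq(A,c2-c1,rcond=None)[0]
    a=c1+s[0]*d1;b=c2+s[1]*d2; return (a+b)/2,np.linalg.norm(a-b)
def blobs(im,lo,hi,box=None,amin=4):
    h=cv2.cvtColor(im,cv2.COLOR_BGR2HSV); m=cv2.inRange(h,np.array(lo),np.array(hi))
    if box: 
        k=np.zeros_like(m);x0,y0,x1,y1=box;k[y0:y1,x0:x1]=255;m&=k
    n,l,s,c=cv2.connectedComponentsWithStats(m)
    return m,[(s[i],c[i]) for i in range(1,n) if s[i][4]>=amin]
E
python3 - <<'E'
from h import *
T=cv2.imread("pics/top0.png");S=cv2.imread("pics/scene0.png")
pt=vision.camera_params("top");ps=vision.camera_params("scene")
h=cv2.cvtColor(T,cv2.COLOR_BGR2HSV)
# grey base: low saturation region
m=cv2.inRange(h,np.array([0,0,0]),np.array([180,70,140]));k=np.zeros_like(m);k[200:258,347:403]=255;m&=k
m=cv2.morphologyEx(m,cv2.MORPH_CLOSE,np.ones((9,9)))
c=max(cv2.findContours(m,0,2)[0],key=cv2.contourArea);e=cv2.minEnclosingCircle(cv2.convexHull(c));el=cv2.fitEllipse(cv2.convexHull(c))
print("base",e,el,onz(pt,el[0],0.012), onz(pt,[375,226],.012))
print("pipe top",onz(pt,[340+177/4.4,185+172/4.4],0.09))
for nm,im,p,box in(("top",T,pt,(340,185,430,275)),("scene",S,ps,(260,200,340,280))):
    m,b=blobs(im,(5,150,150),(18,255,255),box,6); print(nm,[(x[0].tolist(),x[1].round(1)) for x in b])
for nm,im,p,box in(("top",T,pt,(215,170,305,260)),("scene",S,ps,(300,275,390,365))):
    m,b=blobs(im,(0,170,90),(4,255,255),box,6);m2,b2=blobs(im,(174,170,90),(180,255,255),box,6)
    print(nm,[(x[0].tolist(),x[1].round(1)) for x in b],[(x[0].tolist(),x[1].round(1)) for x in b2])
q=[(170,160),(163,226)]
# ear tips top image crop -> px
f=lambda x,y:[340+x/4.4,185+y/4.4]
g=lambda x,y:[215+x/4.4,170+y/4.4]
print("ears tips z=.06",onz(pt,[f(182,282),f(222,264),f(160,228),f(203,212)],.06).round(4))
print("rim corners",onz(pt,[g(527,130),g(676,160),g(668,230),g(497,192)] and [g(527-396,130),g(676-396,160),g(668-396,228),g(500-396,192)],.052).round(4))
print("base corners",onz(pt,[g(508-396,78),g(720-396,125),g(683-396,297)],.006).round(4))
E
```

```text
base ((374.29541015625, 227.3489532470703), 22.073129653930664) ((374.3723449707031, 227.41542053222656), (43.300907135009766, 43.89990234375), 121.67786407470703) [[ 0.5390457 -0.1372909  0.012    ]] [[ 0.5425125  -0.13888176  0.012     ]]
pipe top [[ 0.53900388 -0.13939536  0.09      ]]
top [([368, 222, 12, 19, 28], array([372.6, 232.2])), ([385, 234, 7, 12, 31], array([388.1, 239.7])), ([378, 244, 5, 6, 14], array([379.8, 246.6]))]
scene [([304, 220, 4, 4, 13], array([305.6, 221.4])), ([285, 223, 31, 21, 135], array([298.5, 235.4])), ([328, 278, 8, 2, 10], array([331.8, 278.7]))]
top [([237, 197, 8, 9, 43], array([240.1, 201.1])), ([264, 203, 3, 7, 15], array([265.3, 206. ]))] []
scene [([329, 279, 7, 21, 111], array([332. , 289.2])), ([337, 300, 7, 18, 93], array([339.9, 308.5]))] []
ears tips z=.06 [[ 0.4837 -0.1459  0.06  ]
 [ 0.4931 -0.1672  0.06  ]
 [ 0.5124 -0.1346  0.06  ]
 [ 0.5208 -0.1576  0.06  ]]
rim corners [[0.6023 0.1727 0.052 ]
 [0.5859 0.0933 0.052 ]
 [0.5494 0.0975 0.052 ]
 [0.569  0.1868 0.052 ]]
base corners [[0.6391 0.1903 0.006 ]
 [0.6122 0.0721 0.006 ]
 [0.5159 0.0928 0.006 ]]
```

```bash
cat >> h.py <<'E'
from scipy.spatial.transform import Rotation as Ro
def pose():
    o=get_obs();q=o['eef_rot'];return np.array(o['position']),Ro.from_quat([q[1],q[2],q[3],q[0]]),o
def goto(xyz,yang=None):
    """print delta in tool mm and the tool-frame rotvec to have z down and tool y at world angle yang(deg)"""
    P,R,o=pose(); d=R.inv().apply(np.array(xyz)-P)*1000
    s='shift mm '+str(d.round(1))
    if yang is not None:
        a=np.radians(yang);y=np.array([np.cos(a),np.sin(a),0]);z=np.array([0,0,-1.]);x=np.cross(y,z)
        r=(R.inv()*Ro.from_matrix(np.c_[x,y,z])).as_rotvec(); s+=' rot '+str(r.round(3))
        s+=' shift-in-target-axes '+str((np.c_[x,y,z].T@(np.array(xyz)-P)*1000).round(1))
    print(s); 
def st():
    P,R,o=pose();y=R.apply([0,1,0]);z=R.apply([0,0,1])
    print('t',round(o['t'],2),'P',P.round(4),'yang',np.degrees(np.arctan2(y[1],y[0])).round(2),'z',z.round(3),'F',np.round(o['force'],1),'F_tool',R.inv().apply(o['force']).round(1),'T',np.round(o['ft_torque'],2),'w',round(o['width']*1000,1),'q',np.round(o['joint_positions'],2))
E
python3 - <<'E'
from h import *
st()
p=vision.camera_params("wrist");P,R,o=pose();c=-p['R'].T@p['t']
print("cam in tool",R.inv().apply(c-P).round(4),"axis in tool",R.inv().apply(p['R'][2]).round(3),"x",R.inv().apply(p['R'][0]).round(3))
goto([0.50,-0.22,0.25],111); 
E
```

```text
t 0.15 P [ 0.2084 -0.5088  0.2307] yang -67.72 z [-0.     0.001 -1.   ] F [1.2 0.4 0.3] F_tool [ 1.3  0.1 -0.3] T [-0.04 -0.   -0.01] w 85.8 q [-1.18  0.09  0.18  1.66 -0.    1.57]
cam in tool [ 0.0658 -0.0003 -0.1419] axis in tool [-0.26  -0.001  0.966] x [-0.001  1.     0.   ]
shift mm [ 379.3 -156.7  -19.1] rot [-0.000e+00 -2.000e-03 -3.119e+00] shift-in-target-axes [-375.7  165.1  -19.3]
```

```bash
python3 - <<'E'
from h import *
goto([0.50,-0.15,0.27],111)
E
```

```text
shift mm [ 405.8 -221.5  -39.1] rot [-0.000e+00 -2.000e-03 -3.119e+00] shift-in-target-axes [-400.8  230.5  -39.3]
```

```bash
python3 -m inch '[[[51,-28,-5],[0,0,0],1],[[51,-28,-5],[0,0,0],1],[[51,-28,-5],[0,0,0],1],[[51,-28,-5],[0,0,0],1],[[51,-28,-5],[0,0,0],1],[[51,-28,-5],[0,0,0],1],[[51,-28,-5],[0,0,0],1],[[51,-28,-5],[0,0,0],1]]' 20
python3 -m inch '[[[0,0,0],[0,0,-0.185],1],[[0,0,0],[0,0,-0.185],1],[[0,0,0],[0,0,-0.185],1],[[0,0,0],[0,0,-0.185],1],[[0,0,0],[0,0,-0.185],1],[[0,0,0],[0,0,-0.185],1],[[0,0,0],[0,0,-0.185],1],[[0,0,0],[0,0,-0.185],1]]'
python3 -m inch '[[[0,0,0],[0,0,-0.185],1],[[0,0,0],[0,0,-0.185],1],[[0,0,0],[0,0,-0.185],1],[[0,0,0],[0,0,-0.185],1],[[0,0,0],[0,0,-0.185],1],[[0,0,0],[0,0,-0.185],1],[[0,0,0],[0,0,-0.185],1],[[0,0,0],[0,0,-0.185],1]]'
python3 - <<'E'
from h import *
st(); goto([0.50,-0.15,0.27],111)
E
```

```text
t: 1.15
position: [0.5075, -0.1388, 0.2695]
eef_rot: [-0.002, 0.982, 0.189, -0.001]
force: [1.2, -0.7, 0.7]
width: 0.0853
t: 2.15
position: [0.5097, -0.1339, 0.2666]
eef_rot: [-0.004, 0.588, 0.809, 0.0]
force: [0.3, 0.0, 1.1]
width: 0.0855
t: 3.15
position: [0.509, -0.1337, 0.2642]
eef_rot: [-0.005, -0.121, 0.993, 0.004]
force: [-0.1, -0.2, -0.4]
width: 0.0855
t 3.15 P [ 0.509  -0.1337  0.2642] yang 103.92 z [-0.011  0.006 -1.   ] F [-0.1 -0.2 -0.4] F_tool [ 0.1 -0.1  0.4] T [-0.02  0.02  0.03] w 85.5 q [-0.26  0.06  0.21  1.73  0.   -0.5 ]
shift mm [ 12.7 -13.6  -5.8] rot [ 0.009 -0.009 -0.124] shift-in-target-axes [ 14.3 -12.   -5.8]
```

```bash
python3 -m inch '[[[13,-14,-6],[0.009,-0.009,-0.124],1],[[0,0,0],[0,0,0],1]]'
python3 - <<'E'
from h import *
st()
p=vision.camera_params("wrist");im=vision.read_camera("wrist");cv2.imwrite("pics/w1.png",im)
import pickle;pickle.dump(p,open("w1.pkl","wb"))
E
```

```text
t: 3.4
position: [0.4997, -0.1506, 0.2697]
eef_rot: [-0.0, -0.185, 0.983, 0.0]
force: [-0.0, 0.6, -0.1]
width: 0.0849
t 3.4 P [ 0.4997 -0.1506  0.2697] yang 111.34 z [-0.001  0.001 -1.   ] F [-0.   0.6 -0.1] F_tool [-0.2  0.6  0.1] T [-0.02 -0.06 -0.06] w 84.9 q [-0.29  0.04  0.2   1.73  0.   -0.67]
```

View pics/w1.png

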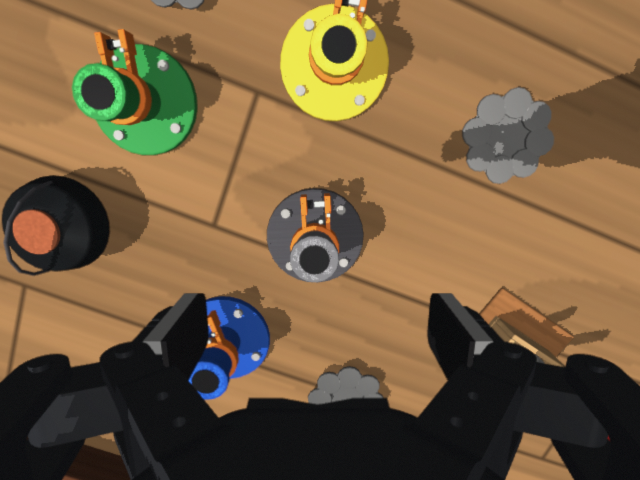

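The wrist view shows the grey outlet at about (315,240), with its ears pointing straight up the picture near (317,210). I'll zoom in and measure.

```bash
python3 - <<'E'
import cv2
im=cv2.imread("pics/w1.png");cv2.imwrite("pics/w1c.png",cv2.resize(im[180:290,260:370],None,fx=5.4,fy=5.4,interpolation=cv2.INTER_CUBIC))
E
```

```text
(no output)
```

View pics/w1c.png

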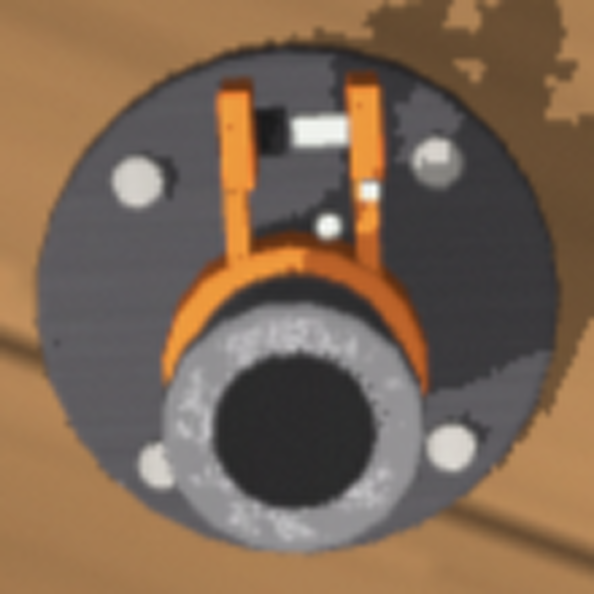

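```bash
python3 - <<'E'
from h import *
import pickle;p=pickle.load(open("w1.pkl","rb"))
g=lambda x,y:[260+(x+.5)/5.4-.5,180+(y+.5)/5.4-.5]
base=onz(p,[g(298,297)],.012)[0];pipe=onz(p,[g(296,428)],.09)[0]
print("base",base.round(4),"pipe",pipe.round(4))
E=onz(p,[g(218,94),g(253,94),g(218,185),g(254,185),g(348,86),g(382,86),g(350,180),g(385,180)],.060)
print(E.round(4))
C=(base+pipe)[:2]/2
d1=E[2]-E[0];d2=E[7]-E[5];d3=E[4]-E[1]
print([np.degrees(np.arctan2(d[1],d[0])).round(1) for d in(d1,E[3]-E[1],E[6]-E[4],d2)])
bl=onz(p,[g(138,181),g(437,160),g(451,447),g(158,467)],.012+.003);print("bolts",bl.round(4),bl.mean(0))
for a in(19,20,21,22,23):
    r=np.radians(a);Rm=np.array([[np.cos(r),-np.sin(r)],[np.sin(r),np.cos(r)]])
    print(a,((E[:,:2]-C)@Rm*1000).round(1).tolist())
E
```

```text
base [ 0.5366 -0.1388  0.012 ] pipe [ 0.5389 -0.1378  0.09  ]
[[ 0.4951 -0.1698  0.06  ]
 [ 0.4929 -0.164   0.06  ]
 [ 0.5106 -0.164   0.06  ]
 [ 0.5082 -0.158   0.06  ]
 [ 0.4854 -0.1488  0.06  ]
 [ 0.4833 -0.1432  0.06  ]
 [ 0.5011 -0.1422  0.06  ]
 [ 0.4988 -0.1364  0.06  ]]
[np.float64(20.6), np.float64(21.4), np.float64(22.7), np.float64(23.6)]
bolts [[ 0.5249 -0.1781  0.015 ]
 [ 0.499  -0.1232  0.015 ]
 [ 0.5546 -0.0974  0.015 ]
 [ 0.5811 -0.1532  0.015 ]] [ 0.53990351 -0.13798371  0.015     ]
19 [[-50.6, -15.9], [-50.8, -9.7], [-34.1, -15.4], [-34.4, -9.0], [-52.9, 7.1], [-53.1, 13.1], [-35.9, 8.2], [-36.2, 14.5]]
20 [[-50.8, -15.0], [-51.0, -8.8], [-34.4, -14.8], [-34.5, -8.4], [-52.8, 8.0], [-52.9, 14.1], [-35.8, 8.9], [-35.9, 15.1]]
21 [[-51.1, -14.1], [-51.1, -7.9], [-34.6, -14.2], [-34.6, -7.8], [-52.6, 9.0], [-52.6, 15.0], [-35.6, 9.5], [-35.7, 15.8]]
22 [[-51.3, -13.2], [-51.2, -7.0], [-34.9, -13.6], [-34.8, -7.2], [-52.4, 9.9], [-52.4, 15.9], [-35.5, 10.1], [-35.4, 16.4]]
23 [[-51.5, -12.3], [-51.4, -6.1], [-35.1, -13.0], [-34.9, -6.6], [-52.3, 10.8], [-52.1, 16.8], [-35.3, 10.7], [-35.1, 17.0]]
```

Ear midpoint is about (0.497,-0.153), which is within 2 mm of nominal, and yaw is about 24.3°. Next is the pliers.

```bash
python3 - <<'E'
from h import *
goto([0.57,0.14,0.27],77.7)
E
```

```text
shift mm [-170.6  244.9   -0.6] rot [ 0.001 -0.001  0.586] shift-in-target-axes [ -6.7 298.4  -0.8]
```

```bash
python3 -m inch '[[[-29,41,0],[0,0,0],1],[[-29,41,0],[0,0,0],1],[[-29,41,0],[0,0,0],1],[[-29,41,0],[0,0,0],1],[[-29,41,0],[0,0,0.146],1],[[0,0,0],[0,0,0.146],1],[[0,0,0],[0,0,0.146],1],[[0,0,0],[0,0,0.146],1]]'
python3 - <<'E'
from h import *
st(); goto([0.57,0.14,0.27],77.7)
E
```

```text
t: 4.45
position: [0.5643, 0.1056, 0.2641]
eef_rot: [-0.004, 0.125, 0.992, 0.0]
force: [-0.4, 0.4, 0.4]
width: 0.0856
t 4.45 P [0.5643 0.1056 0.2641] yang 75.62 z [-0.009  0.002 -1.   ] F [-0.4  0.4  0.4] F_tool [ 0.4  0.3 -0.4] T [-0.02 -0.01  0.03] w 85.6 q [0.18 0.17 0.33 1.74 0.   0.43]
shift mm [ 3.  34.7 -5.9] rot [ 0.    -0.009 -0.036] shift-in-target-axes [ 1.7 34.8 -5.9]
```

```bash
python3 -m inch '[[[3,35,-6],[0,-0.009,-0.036],1],[[0,0,0],[0,0,0],1]]'
python3 - <<'E'
from h import *
st()
p=vision.camera_params("wrist");im=vision.read_camera("wrist");cv2.imwrite("pics/w2.png",im)
import pickle;pickle.dump(p,open("w2.pkl","wb"))
E
```

```text
t: 4.7
position: [0.5702, 0.1421, 0.2689]
eef_rot: [-0.001, 0.11, 0.994, -0.0]
force: [-0.8, -0.7, -0.1]
width: 0.0853
t 4.7 P [0.5702 0.1421 0.2689] yang 77.32 z [-0.002 -0.    -1.   ] F [-0.8 -0.7 -0.1] F_tool [ 0.6 -0.8  0.1] T [-0.02 -0.02  0.04] w 85.3 q [0.24 0.2  0.38 1.75 0.   0.47]
```

View pics/w2.png

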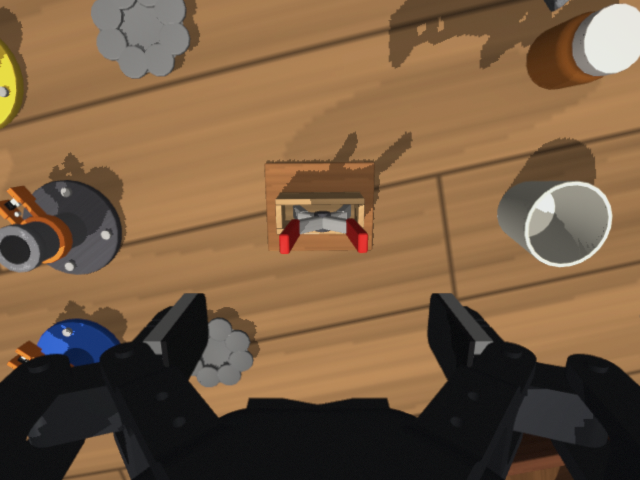

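```bash
python3 - <<'E'
import cv2
im=cv2.imread("pics/w2.png");cv2.imwrite("pics/w2c.png",cv2.resize(im[150:270,250:390],None,fx=5,fy=5,interpolation=cv2.INTER_CUBIC))
E
```

```text
(no output)
```

View pics/w2c.png

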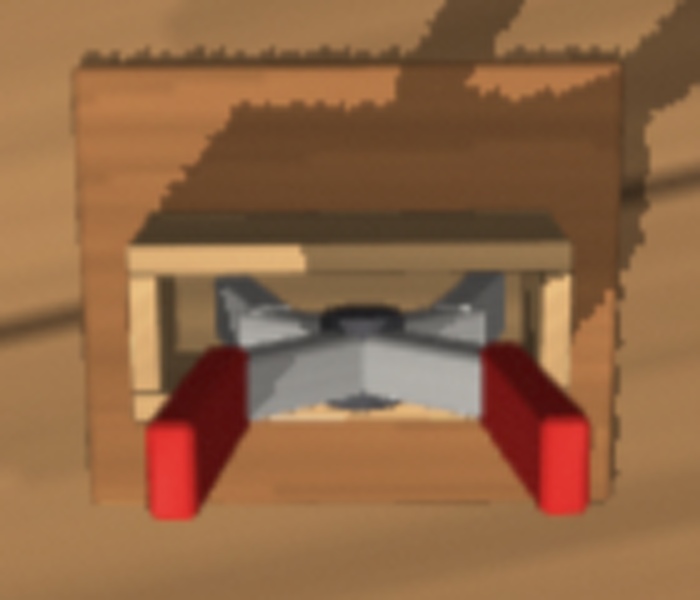

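```bash
python3 - <<'E'
from h import *
import pickle;p=pickle.load(open("w2.pkl","rb"))
g=lambda x,y:[250+(x+.5)/5-.5,150+(y+.5)/5-.5]
an=lambda d:np.degrees(np.arctan2(d[1],d[0])).round(2)
H=onz(p,[g(148,424),g(195,424),g(152,518),g(194,518),g(541,419),g(588,419),g(544,513),g(587,513)],.152)
L,Rr=H[:4].mean(0),H[4:].mean(0);print("handles",L.round(4),Rr.round(4),"mid",((L+Rr)/2).round(4),"sep",np.linalg.norm(L-Rr).round(4),an(Rr-L), "w",np.linalg.norm(H[0]-H[5]).round(4),np.linalg.norm(H[0]-H[2]).round(4))
b=onz(p,[g(78,68),g(620,66),g(608,500),g(92,503)],.006);print("base",b.mean(0).round(4),an(b[1]-b[0]),an(b[2]-b[3]),np.linalg.norm(b[1]-b[0]).round(4),np.linalg.norm(b[2]-b[1]).round(4))
r=onz(p,[g(130,243),g(571,243),g(567,420),g(135,420)],.052);print("rim",r.mean(0).round(4),an(r[1]-r[0]),np.linalg.norm(r[1]-r[0]).round(4),np.linalg.norm(r[1]-r[2]).round(4),np.linalg.norm(r[3]-r[0]).round(4))
E
```

```text
handles [0.573  0.1166 0.152 ] [0.5849 0.1727 0.152 ] mid [0.5789 0.1447 0.152 ] sep 0.0574 77.99 w 0.0638 0.0143
base [0.5791 0.1426 0.006 ] 77.45 77.58 0.117 0.0979
rim [0.579  0.1427 0.052 ] 77.23 0.0864 0.0358 0.0358
```

```bash
python3 - <<'E'
from h import *
goto([0.579,0.1445,0.105],77.7)
E
```

```text
shift mm [ -8.4   5.5 163.7] rot [-0.001 -0.002 -0.008] shift-in-target-axes [ -8.1   5.2 163.7]
```

```bash
python3 -m inch '[[[-8,5,40],[-0.001,-0.002,-0.008],1],[[0,0,25],[0,0,0],1],[[0,0,0],[0,0,0],1]]'
python3 - <<'E'
from h import *
st();goto([0.579,0.1445,0.105],77.7)
cv2.imwrite("pics/w3.png",vision.read_camera("wrist"))
E
```

```text
t: 5.12
position: [0.5788, 0.1436, 0.2014]
eef_rot: [-0.0, 0.109, 0.994, -0.0]
force: [0.1, -0.6, 0.2]
width: 0.0853
t 5.12 P [0.5788 0.1436 0.2014] yang 77.46 z [-0.001 -0.    -1.   ] F [ 0.1 -0.6  0.2] F_tool [-0.2 -0.6 -0.2] T [-0.01 -0.02 -0.02] w 85.3 q [ 0.24  0.19  0.23  1.61 -0.    0.46]
shift mm [-0.1  1.  96.4] rot [-0.001 -0.001 -0.004] shift-in-target-axes [ 0.   1.  96.4]
```

View pics/w3.png

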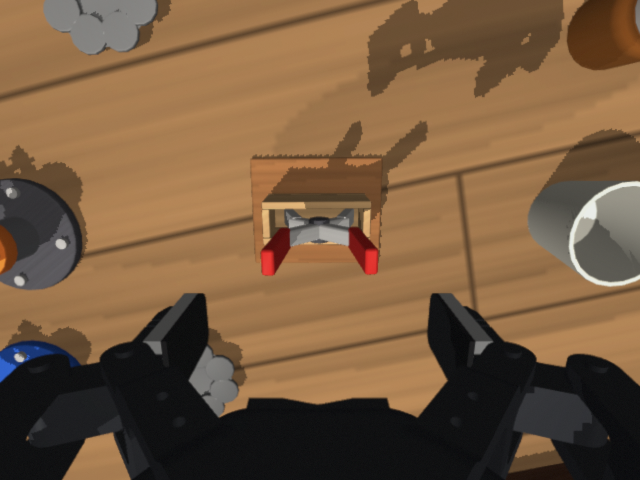

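The handles (columns 262–378) are centred between the pads (205–430). I'll descend.

```bash
python3 -m inch '[[[0,1,26],[0,0,0],1],[[0,0,26],[0,0,0],1],[[0,0,22],[0,0,0],1],[[0,0,15],[0,0,0],1],[[0,0,5],[0,0,0],1],[[0,0,0],[0,0,0],1]]'
python3 - <<'E'
from h import *
st();goto([0.579,0.1445,0.105],77.7)
cv2.imwrite("pics/w4.png",vision.read_camera("wrist"))
E
```

```text
t: 5.92
position: [0.5828, 0.1442, 0.1146]
eef_rot: [0.005, 0.111, 0.994, 0.002]
force: [0.6, -0.2, 0.9]
width: 0.0853
t 5.92 P [0.5828 0.1442 0.1146] yang 77.21 z [ 0.01   0.002 -1.   ] F [ 0.6 -0.2  0.9] F_tool [-0.7 -0.  -0.9] T [-0.05 -0.06 -0.01] w 85.3 q [ 0.24  0.18  0.06  1.43 -0.    0.47]
shift mm [ 3.9 -0.6  9.6] rot [ 0.004  0.01  -0.009] shift-in-target-axes [ 3.8 -0.5  9.6]
```

View pics/w4.png

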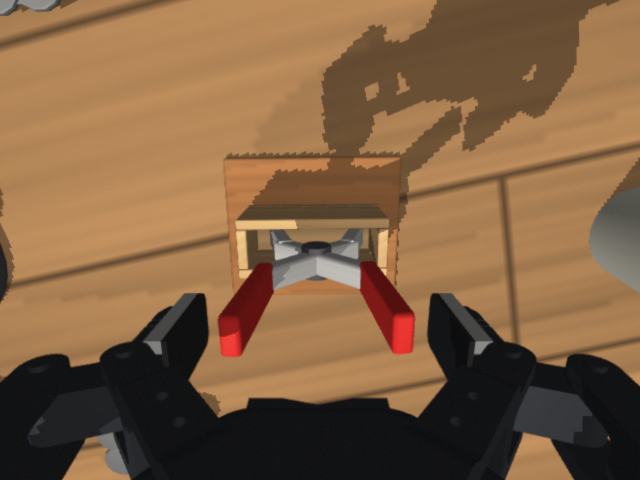

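```bash
python3 -m inch '[[[4,-0.5,9],[0.004,0.01,-0.009],1],[[0,0,0],[0,0,0],1],[[0,0,0],[0,0,0],0.55],[[0,0,0],[0,0,0],0.5],[[0,0,0],[0,0,0],0.45],[[0,0,0],[0,0,0],0.4],[[0,0,0],[0,0,0],0.36],[[0,0,0],[0,0,0],0.36]]' 20
python3 - <<'E'
from h import *
st();goto([0.579,0.1445,0.105],77.7)
cv2.imwrite("pics/w5.png",vision.read_camera("wrist"))
E
```

```text
t: 6.98
position: [0.5815, 0.1453, 0.1116]
eef_rot: [0.004, 0.107, 0.994, 0.002]
force: [-0.1, -0.6, -0.0]
width: 0.0582
t 6.97 P [0.5815 0.1453 0.1116] yang 77.76 z [ 0.009  0.003 -1.   ] F [-0.1 -0.6 -0. ] F_tool [-0.  -0.6  0. ] T [-0.1   0.13  0.02] w 58.2 q [0.24 0.18 0.05 1.43 0.   0.46]
shift mm [ 2.4 -1.4  6.5] rot [0.005 0.008 0.001] shift-in-target-axes [ 2.3 -1.3  6.6]
```

View pics/w5.png

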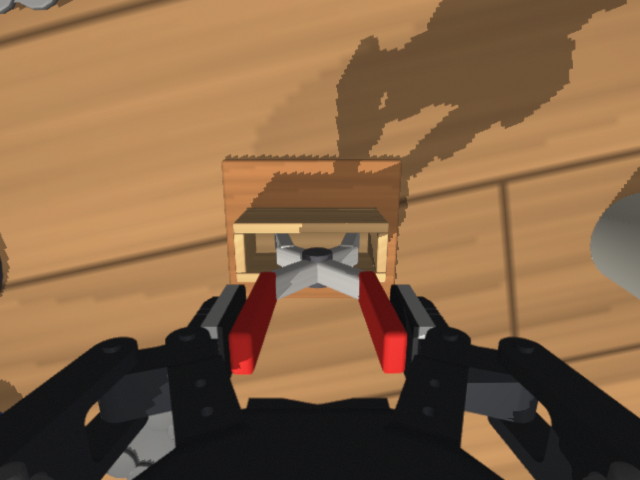

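The grip is about 7 mm high and 2 mm off in x. I'll release slightly, correct it and re-grip.

```bash
python3 -m inch '[[[0,0,0],[0,0,0],0.7],[[0,0,0],[0,0,0],0.8],[[2.5,-1,7],[0.005,0.008,0],0.8],[[0,0,3],[0,0,0],0.8],[[0,0,0],[0,0,0],0.8]]' 20
python3 - <<'E'
from h import *
st();goto([0.579,0.1445,0.105],77.7)
E
```

```text
t: 7.65
position: [0.578, 0.1448, 0.0991]
eef_rot: [-0.001, 0.107, 0.994, -0.001]
force: [0.1, -0.0, 0.6]
width: 0.0771
t 7.65 P [0.578  0.1448 0.0991] yang 77.76 z [-0.003 -0.001 -1.   ] F [ 0.1 -0.   0.6] F_tool [-0.1 -0.  -0.6] T [-0.03  0.02 -0.03] w 77.1 q [ 0.25  0.19  0.03  1.42 -0.    0.46]
shift mm [-1.  -0.1 -5.9] rot [-0.002 -0.003  0.001] shift-in-target-axes [-1.  -0.1 -5.9]
```

```bash
python3 -m inch '[[[-1,0,-4.5],[-0.002,-0.003,0],0.8],[[0,0,0],[0,0,0],0.6],[[0,0,0],[0,0,0],0.5],[[0,0,0],[0,0,0],0.4],[[0,0,0],[0,0,0],0.36],[[0,0,0],[0,0,0],0.36]]' 20
python3 - <<'E'
from h import *
st();goto([0.579,0.1445,0.105],77.7)
E
```

```text
t: 8.4
position: [0.5814, 0.1449, 0.1088]
eef_rot: [0.004, 0.107, 0.994, 0.001]
force: [-0.3, 0.0, -1.1]
width: 0.0579
t 8.4 P [0.5814 0.1449 0.1088] yang 77.75 z [ 0.009  0.002 -1.   ] F [-0.3  0.  -1.1] F_tool [ 0.3 -0.   1. ] T [-0.01  0.08  0.01] w 57.9 q [ 0.24  0.18  0.05  1.43 -0.    0.46]
shift mm [ 2.3 -0.9  3.8] rot [0.003 0.008 0.001] shift-in-target-axes [ 2.2 -0.9  3.8]
```

```bash
python3 -m inch '[[[0,0,-6],[0,0,0],0.36],[[0,0,-6],[0,0,0],0.36],[[0,0,-8],[0,0,0],0.36],[[0,0,0],[0,0,0],0.36]]' 20
python3 - <<'E'
from h import *
st();goto([0.581,0.1445,0.205],77.7)
cv2.imwrite("pics/w6.png",vision.read_camera("wrist"))
E
```

```text
t: 8.9
position: [0.5808, 0.1448, 0.1293]
eef_rot: [0.003, 0.107, 0.994, 0.001]
force: [-0.5, -0.2, -1.3]
width: 0.058
t 8.9 P [0.5808 0.1448 0.1293] yang 77.76 z [ 0.007  0.001 -1.   ] F [-0.5 -0.2 -1.3] F_tool [ 0.4 -0.3  1.3] T [-0.04  0.01 -0.05] w 58.0 q [ 0.24  0.18  0.08  1.47 -0.    0.46]
shift mm [ -0.8  -0.1 -75.7] rot [0.003 0.006 0.001] shift-in-target-axes [ -0.3  -0.3 -75.7]
```

View pics/w6.png

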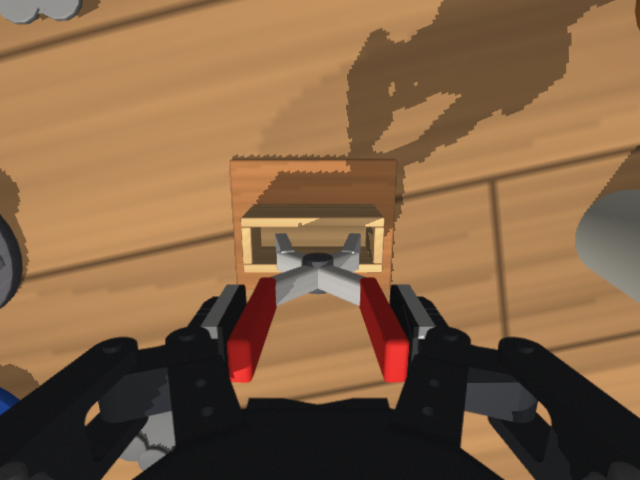

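The pliers come up with the hand: the jaws have risen relative to the rim, and the force shows about 1.3–2 N of weight. I'll continue the lift.

```bash
python3 -m inch '[[[0,0,-15],[0,0,0],0.36],[[0,0,-20],[0,0,0],0.36],[[0,0,-20],[0,0,0],0.36],[[0,0,-20],[0,0,0],0.36],[[0,0,-15],[0,0,0],0.36],[[0,0,0],[0.002,0.005,0],0.36],[[0,0,0],[0,0,0],0.36]]' 20
python3 - <<'E'
from h import *
st();goto([0.497,-0.153,0.23],114.3)
cv2.imwrite("pics/w7.png",vision.read_camera("wrist"))
E
```

```text
t: 9.82
position: [0.5798, 0.1446, 0.2253]
eef_rot: [0.001, 0.107, 0.994, 0.0]
force: [0.8, -1.0, -1.7]
width: 0.0582
t 9.82 P [0.5798 0.1446 0.2253] yang 77.75 z [ 0.002  0.001 -1.   ] F [ 0.8 -1.  -1.7] F_tool [-1.  -0.8  1.7] T [-0.04 -0.03  0.02] w 58.2 q [0.24 0.2  0.29 1.66 0.   0.46]
shift mm [  17.7 -308.4   -5. ] rot [ 0.     0.002 -0.638] shift-in-target-axes [ 197.9 -237.2   -4.7]
```

View pics/w7.png

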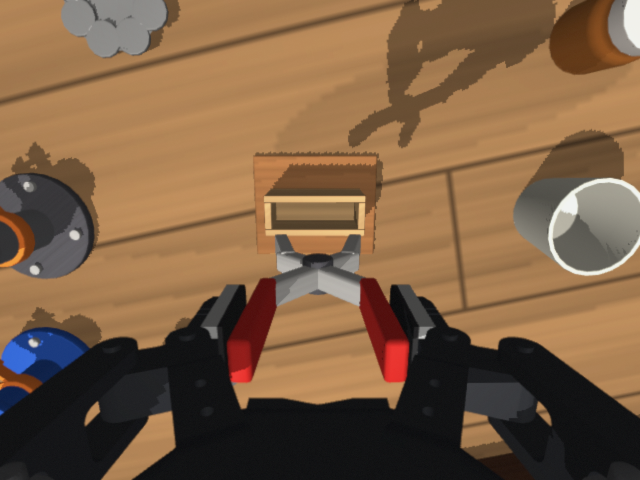

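```bash
python3 - <<'E'
from h import *
p=vision.camera_params("wrist");P,R,o=pose()
c,d=ray(p,[[279,236],[290,236],[348,236],[360,236],[318,293]])
ct=R.inv().apply(c-P);dt=R.inv().apply(d)
for z in(.0928,.0968,.04): print(z,((ct+dt*((z-ct[2])/dt[:,2])[:,None])*1000).round(1).tolist())
goto([.4994,-.152,.23],114.3)
E
python3 -m inch '[[[1,-20,-1],[0,0,0],0.36],[[2,-40,-1],[0,0,0],0.36],[[2,-45,-1],[0,0,0],0.36],[[2,-45,-1],[0,0,0],0.36],[[2,-45,-1],[0,0,0],0.36],[[2,-45,0],[0,0,0],0.36],[[2,-40,0],[0,0,0],0.36],[[1,-15,0],[0,0,0],0.36]]' 20
python3 -m inch '[[[0,0,0],[0,0,-0.1],0.36],[[0,0,0],[0,0,-0.16],0.36],[[0,0,0],[0,0,-0.16],0.36],[[0,0,0],[0,0,-0.16],0.36],[[0,0,0],[0,0,0],0.36],[[0,0,0],[0,0,0],0.36]]' 20
python3 - <<'E'
from h import *
st();goto([.4994,-.152,.23],114.3)
E
```

```text
0.0928 [[3.8, -25.1, 92.8], [3.8, -17.9, 92.8], [3.8, 20.3, 92.8], [3.8, 28.3, 92.8], [-36.8, 0.5, 92.8]]
0.0968 [[2.8, -25.5, 96.8], [2.8, -18.2, 96.8], [2.7, 20.7, 96.8], [2.7, 28.7, 96.8], [-38.5, 0.6, 96.8]]
0.04 [[17.9, -19.4, 40.0], [17.9, -13.8, 40.0], [17.8, 15.8, 40.0], [17.8, 21.9, 40.0], [-13.6, 0.5, 40.0]]
shift mm [  15.6 -306.9   -5. ] rot [ 0.     0.002 -0.638] shift-in-target-axes [ 195.3 -237.3   -4.6]
t: 10.88
position: [0.4961, -0.1531, 0.2263]
eef_rot: [-0.002, 0.106, 0.994, -0.001]
force: [1.1, 0.3, -1.6]
width: 0.0583
t: 11.62
position: [0.4936, -0.1539, 0.2248]
eef_rot: [-0.003, -0.187, 0.982, 0.001]
force: [-0.3, -0.5, -0.7]
width: 0.0582
t 11.62 P [ 0.4936 -0.1539  0.2248] yang 111.61 z [-0.007  0.    -1.   ] F [-0.3 -0.5 -0.7] F_tool [ 0.4 -0.4  0.7] T [ 0.04 -0.    0.02] w 58.2 q [-0.3   0.01  0.09  1.65 -0.   -0.68]
shift mm [-6.  -0.4 -5.2] rot [ 0.003 -0.006 -0.047] shift-in-target-axes [-6.  -0.7 -5.2]
```

```bash
python3 -m inch '[[[-6,0,-3],[0.003,-0.006,-0.047],0.36],[[0,0,0],[0,0,0],0.36]]' 20
python3 - <<'E'
from h import *
import pickle
st();p=vision.camera_params("wrist");P,R,o=pose();im=vision.read_camera("wrist");cv2.imwrite("pics/w8.png",im);pickle.dump((p,P,R.as_matrix()),open("w8.pkl","wb"))
cv2.imwrite("pics/w8c.png",cv2.resize(im[185:395,210:430],None,fx=2.8,fy=2.8,interpolation=cv2.INTER_CUBIC))
goto([.4994,-.152,.23],114.3)
E
```

```text
t: 11.88
position: [0.4996, -0.1514, 0.2279]
eef_rot: [0.0, -0.211, 0.978, -0.0]
force: [-0.3, -0.4, -1.4]
width: 0.0582
t 11.88 P [ 0.4996 -0.1514  0.2279] yang 114.32 z [ 0.  0. -1.] F [-0.3 -0.4 -1.4] F_tool [ 0.4 -0.2  1.4] T [ 0.04 -0.04  0.05] w 58.2 q [-0.29  0.02  0.1   1.65  0.   -0.72]
shift mm [ 0.2 -0.5 -2.2] rot [ 0. -0. -0.] shift-in-target-axes [ 0.2 -0.5 -2.2]
```

View pics/w8c.png

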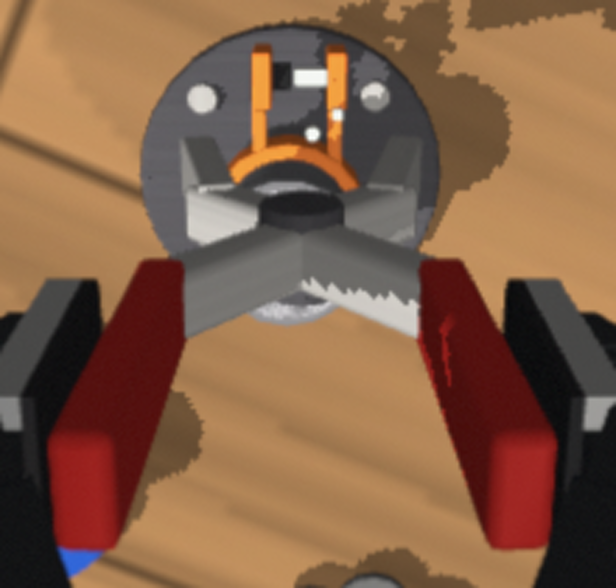

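```bash
python3 - <<'E'
from h import *
import pickle
p,P,R=pickle.load(open("w8.pkl","rb"))
g=lambda x,y:[210+(x+.5)/2.8-.5,185+(y+.5)/2.8-.5]
def t(uv,zs):
    c,d=ray(p,uv);ct=(c-P)@R;dt=d@R
    for z in zs: print(z,((ct+dt*((z-ct[2])/dt[:,2])[:,None])*1000).round(1).tolist())
print("tops front L,R outer/inner; back");t([g(48,432),g(115,432),g(490,432),g(555,432),g(55,547),g(546,547)],[-.043])
print("rivet");t([g(302,195),g(302,225)],[.041])
print("tips");t([g(182,140),g(211,138),g(390,138),g(421,140)],[.0968])
print("jaw fold");t([g(186,187),g(415,187)],[.04,.05,.06,.07])
print("ears top");t([g(250,52),g(347,52),g(252,107),g(347,105)],[P[2]-.06])
E
```

```text
tops front L,R outer/inner; back
-0.043 [[7.7, -27.0, -43.0], [7.7, -19.8, -43.0], [7.7, 20.5, -43.0], [7.6, 27.5, -43.0], [-6.7, -27.3, -43.0], [-6.8, 27.5, -43.0]]
rivet
0.041 [[7.5, 0.3, 41.0], [1.6, 0.3, 41.0]]
tips
0.0968 [[3.4, -28.4, 96.8], [3.9, -21.4, 96.8], [3.8, 21.4, 96.8], [3.3, 28.8, 96.8]]
jaw fold
0.04 [[9.4, -21.1, 40.0], [9.3, 21.2, 40.0]]
0.05 [[6.3, -22.3, 50.0], [6.2, 22.3, 50.0]]
0.06 [[3.1, -23.4, 60.0], [3.1, 23.5, 60.0]]
0.07 [[0.0, -24.6, 70.0], [-0.1, 24.6, 70.0]]
ears top
0.16794585374592194 [[12.3, -15.4, 167.9], [12.2, 14.0, 167.9], [-4.8, -15.0, 167.9], [-4.3, 14.2, 167.9]]
```

```bash
python3 -m inch '[[[3.5,-0.7,10],[0,0,0],0.36],[[0,0,15],[0,0,0],0.36],[[0,0,15],[0,0,0],0.36],[[0,0,8],[0,0,0],0.36],[[0,0,0],[0,0,0],0.36]]' 20
python3 - <<'E'
from h import *
import pickle
st();p=vision.camera_params("wrist");P,R,o=pose();im=vision.read_camera("wrist");pickle.dump((p,P,R.as_matrix()),open("w9.pkl","wb"))
cv2.imwrite("pics/w9c.png",cv2.resize(im[150:310,230:410],None,fx=3.3,fy=3.3,interpolation=cv2.INTER_CUBIC))
s=vision.read_camera("scene");cv2.imwrite("pics/s9c.png",cv2.resize(s[150:290,230:370],None,fx=4,fy=4,interpolation=cv2.INTER_CUBIC))
E
```

```text
t: 12.55
position: [0.4955, -0.1536, 0.1748]
eef_rot: [-0.001, -0.21, 0.978, 0.001]
force: [0.4, -0.7, -0.9]
width: 0.0581
t 12.55 P [ 0.4955 -0.1536  0.1748] yang 114.21 z [-0.003  0.001 -1.   ] F [ 0.4 -0.7 -0.9] F_tool [-0.1 -0.8  0.9] T [ 0.05 -0.03  0.02] w 58.1 q [-0.3   0.   -0.02  1.55 -0.   -0.72]
```

View pics/w9c.png

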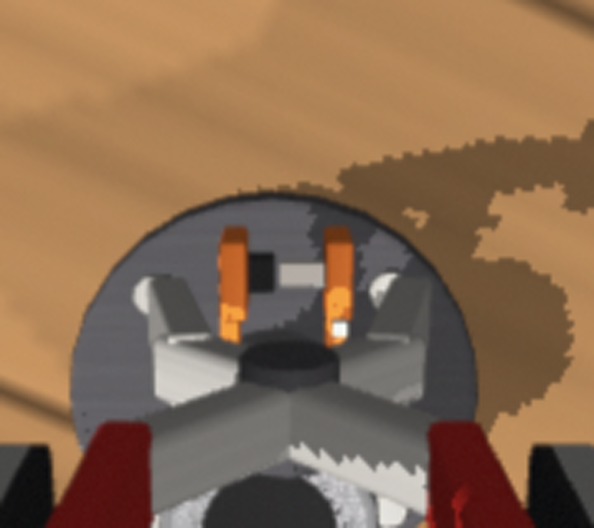

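View pics/s9c.png

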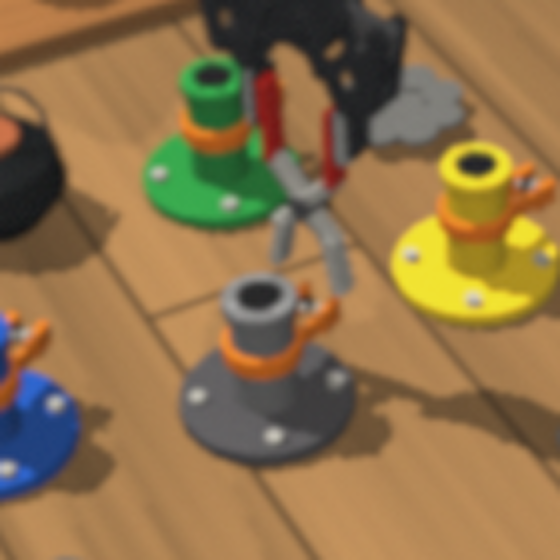

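```bash
python3 - <<'E'
from h import *
import pickle
p,P,R=pickle.load(open("w9.pkl","rb"));ps=vision.camera_params("scene")
g=lambda x,y:[230+(x+.5)/4-.5,150+(y+.5)/4-.5]
c,d=ray(ps,[g(275,262),g(343,291),g(306,200)])
ct=(c-P)@R;dt=d@R
for x in(-.007,0,.003): print(x,((ct+dt*((x-ct[0])/dt[:,0])[:,None])*1000).round(1).tolist())
E
```

```text
-0.007 [[-7.0, -25.8, 97.7], [-7.0, 27.7, 94.1], [-7.0, 2.8, 36.1]]
0 [[-0.0, -32.2, 105.7], [0.0, 21.7, 102.0], [0.0, -3.4, 43.5]]
0.003 [[3.0, -35.0, 109.1], [3.0, 19.2, 105.4], [3.0, -6.1, 46.7]]
```

The tips are 96–97 mm below the TCP, as estimated, so they sit at 78 mm height and above the ears. The jaws straddle the ears, so I'll lower over them.

```bash
python3 -m inch '[[[0,-0.8,9],[0,0,0],0.36],[[0,0,9],[0,0,0],0.36],[[0,0,9],[0,0,0],0.36],[[0,0,6],[0,0,0],0.36],[[0,0,0],[0,0,0],0.36]]' 20
python3 - <<'E'
from h import *
import pickle
st();p=vision.camera_params("wrist");P,R,o=pose();im=vision.read_camera("wrist");pickle.dump((p,P,R.as_matrix()),open("w10.pkl","wb"))
cv2.imwrite("pics/w10c.png",cv2.resize(im[190:350,230:410],None,fx=3.3,fy=3.3,interpolation=cv2.INTER_CUBIC))
s=vision.read_camera("scene");cv2.imwrite("pics/s10c.png",cv2.resize(s[170:290,250:370],None,fx=5,fy=5,interpolation=cv2.INTER_CUBIC))
E
```

```text
t: 13.28
position: [0.4965, -0.1545, 0.1409]
eef_rot: [-0.0, -0.21, 0.978, 0.0]
force: [-0.2, 0.3, -0.6]
width: 0.0582
t 13.28 P [ 0.4965 -0.1545  0.1409] yang 114.21 z [-0.  0. -1.] F [-0.2  0.3 -0.6] F_tool [0.  0.4 0.6] T [-0.01  0.01 -0.02] w 58.2 q [-0.3   0.   -0.09  1.48  0.   -0.72]
```

View pics/w10c.png

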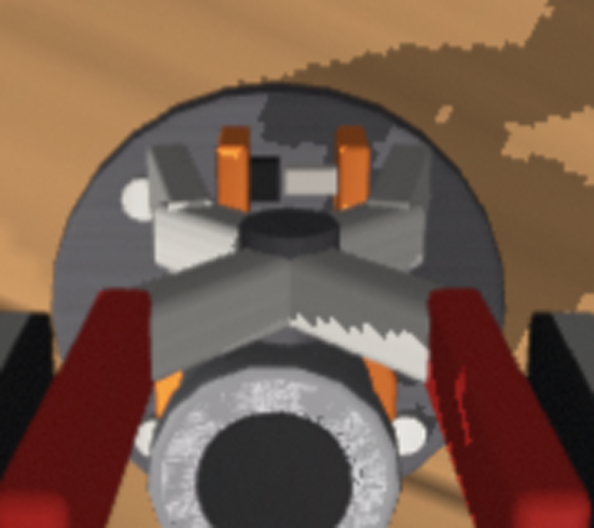

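View pics/s10c.png

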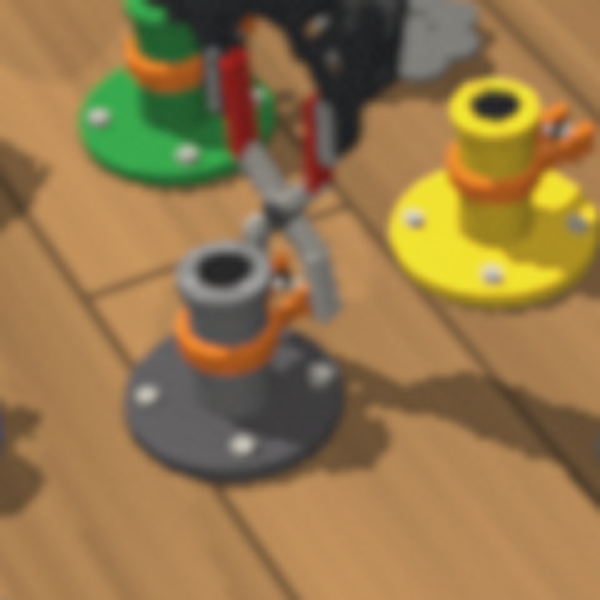

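```bash
python3 -m inch '[[[0,0.8,0],[0,0,0],0.33],[[0,0,0],[0,0,0],0.28],[[0,0,0],[0,0,0],0.22],[[0,0,0],[0,0,0],0.18],[[0,0,0],[0,0,0],0.18]]' 20
python3 - <<'E'
from h import *
import pickle
st();p=vision.camera_params("wrist");P,R,o=pose();im=vision.read_camera("wrist");pickle.dump((p,P,R.as_matrix()),open("w11.pkl","wb"))
cv2.imwrite("pics/w11c.png",cv2.resize(im[190:350,230:410],None,fx=3.3,fy=3.3,interpolation=cv2.INTER_CUBIC))
E
```

```text
t: 14.0
position: [0.4969, -0.1539, 0.1425]
eef_rot: [0.001, -0.21, 0.978, -0.0]
force: [0.1, -0.0, -1.2]
width: 0.0508
t 14.0 P [ 0.4969 -0.1539  0.1425] yang 114.21 z [ 0.002 -0.001 -1.   ] F [ 0.1 -0.  -1.2] F_tool [-0.1 -0.   1.2] T [0.   0.05 0.03] w 50.8 q [-0.3  -0.   -0.09  1.48  0.   -0.72]
```

View pics/w11c.png

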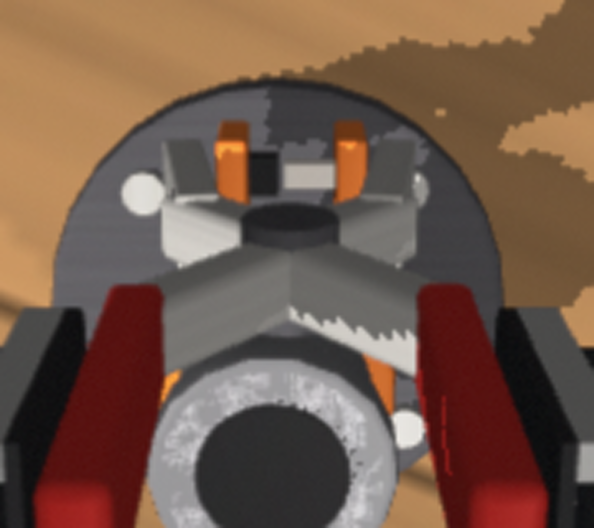

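```bash
python3 -m inch '[[[0,0.4,0.4],[0,0,0],0.14],[[0,0,0.4],[0,0,0],0.11],[[0,0,0.4],[0,0,0],0.11]]' 20; python3 -c "from h import *;st()"
python3 -m inch '[[[0,0,0.3],[0,0,0],0.085],[[0,0,0.3],[0,0,0],0.085]]' 20; python3 -c "from h import *;st()"
```

```text
t: 14.42
position: [0.4971, -0.1536, 0.1423]
eef_rot: [0.002, -0.21, 0.978, -0.001]
force: [-0.2, 0.5, 3.3]
width: 0.0477
t 14.43 P [ 0.4971 -0.1536  0.1423] yang 114.22 z [ 0.004 -0.001 -1.   ] F [-0.2  0.5  3.3] F_tool [-0.   0.6 -3.3] T [0.22 0.14 0.02] w 47.7 q [-0.3  -0.   -0.09  1.48  0.   -0.72]
t: 14.68
position: [0.4974, -0.1537, 0.1424]
eef_rot: [0.002, -0.21, 0.978, -0.001]
force: [0.1, 0.8, 4.9]
width: 0.0466
t 14.68 P [ 0.4974 -0.1537  0.1424] yang 114.22 z [ 0.005 -0.001 -1.   ] F [0.1 0.8 4.9] F_tool [-0.4  0.7 -4.9] T [0.12 0.16 0.03] w 46.6 q [-0.3  -0.   -0.09  1.48  0.   -0.72]
```

```bash
python3 - <<'E'
from h import *
im=vision.read_camera("wrist")
a=cv2.resize(im[190:350,230:410],None,fx=3.3,fy=3.3,interpolation=cv2.INTER_CUBIC)
cv2.imwrite("pics/w12c.png",a)
s=vision.read_camera("scene");cv2.imwrite("pics/s12c.png",cv2.resize(s[190:270,270:350],None,fx=7,fy=7,interpolation=cv2.INTER_CUBIC));st()
E
```

```text
t 14.78 P [ 0.4974 -0.1537  0.1424] yang 114.22 z [ 0.005 -0.001 -1.   ] F [-1.2  0.1  5.4] F_tool [ 1.   0.6 -5.4] T [ 0.09  0.14 -0.05] w 47.0 q [-0.3  -0.   -0.09  1.48  0.   -0.72]
```

View pics/w12c.png

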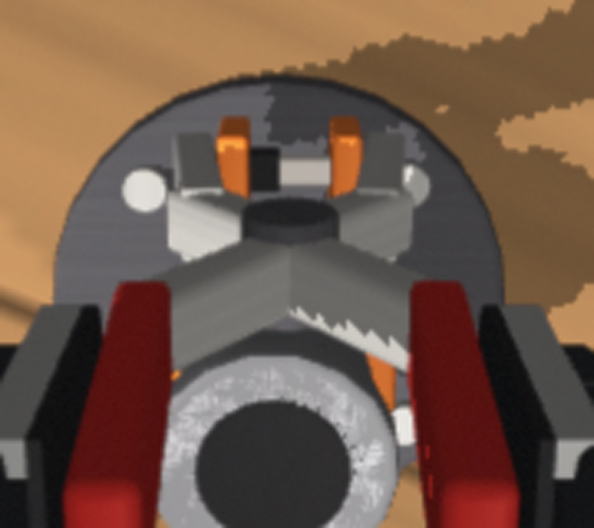

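View pics/s12c.png

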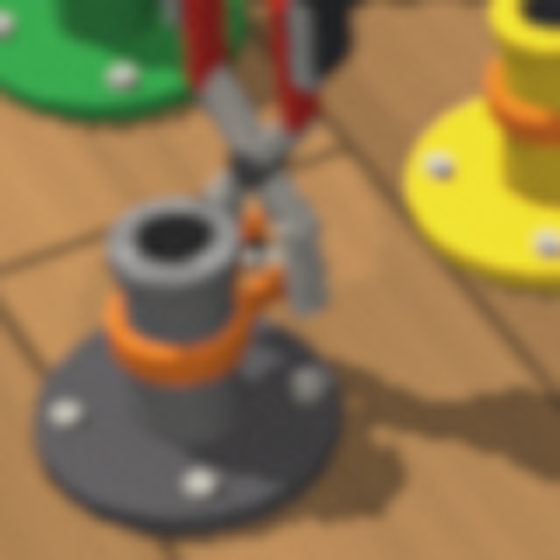

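```bash
python3 -m inch '[[[0,0,-0.8],[0,0,0],0.085]]' 20; python3 -c "from h import *;st()"
python3 -m inch '[[[0,-0.3,-0.4],[0,0,0],0.065],[[0,-0.1,0],[0,0,0],0.065]]' 20; python3 -c "from h import *;st()"
```

```text
t: 14.9
position: [0.4972, -0.1537, 0.1426]
eef_rot: [0.002, -0.21, 0.978, -0.001]
force: [0.3, -0.3, -4.6]
width: 0.0466
t 14.9 P [ 0.4972 -0.1537  0.1426] yang 114.22 z [ 0.004 -0.001 -1.   ] F [ 0.3 -0.3 -4.6] F_tool [-0.1 -0.4  4.6] T [-0.26 -0.09  0.02] w 46.6 q [-0.3  -0.   -0.09  1.48 -0.   -0.72]
t: 15.15
position: [0.4973, -0.154, 0.1428]
eef_rot: [0.002, -0.21, 0.978, -0.001]
force: [-1.0, 0.5, 2.7]
width: 0.0459
t 15.15 P [ 0.4973 -0.154   0.1428] yang 114.22 z [ 0.004 -0.001 -1.   ] F [-1.   0.5  2.7] F_tool [ 0.7  0.9 -2.7] T [0.1  0.06 0.05] w 45.9 q [-0.3  -0.   -0.09  1.48  0.   -0.72]
```

```bash
python3 -m inch '[[[0,-0.3,-0.3],[0,0,0],0.04],[[0,-0.1,-0.1],[0,0,0],0.04]]' 20; python3 -c "from h import *;st()"
python3 -m inch '[[[0,-0.4,-0.3],[0,0,0],0.015],[[0,-0.1,-0.1],[0,0,0],0.015]]' 20; python3 -c "from h import *;st()"
```

```text
t: 15.4
position: [0.4975, -0.1544, 0.1433]
eef_rot: [0.002, -0.21, 0.978, -0.001]
force: [0.0, -0.1, 1.4]
width: 0.0449
t 15.4 P [ 0.4975 -0.1544  0.1433] yang 114.22 z [ 0.004 -0.001 -1.   ] F [ 0.  -0.1  1.4] F_tool [-0.  -0.1 -1.4] T [ 0.06  0.03 -0.06] w 44.9 q [-0.3  -0.   -0.09  1.48  0.   -0.72]
t: 15.65
position: [0.4977, -0.1547, 0.1438]
eef_rot: [0.002, -0.21, 0.978, -0.001]
force: [-0.8, 0.1, 0.4]
width: 0.0435
t 15.65 P [ 0.4977 -0.1547  0.1438] yang 114.22 z [ 0.004 -0.001 -1.   ] F [-0.8  0.1  0.4] F_tool [ 0.7  0.5 -0.4] T [0.11 0.05 0.04] w 43.5 q [-0.3  -0.   -0.08  1.48  0.   -0.72]
```

Forces are balanced, so I'll continue.

```bash
python3 -m inch '[[[0,-0.4,-0.1],[0,0,0],-0.01],[[0,-0.1,0],[0,0,0],-0.01]]' 20; python3 -c "from h import *;st()"
python3 -m inch '[[[0,-0.4,-0.1],[0,0,0],-0.035],[[0,-0.1,0],[0,0,0],-0.035]]' 20; python3 -c "from h import *;st()"
```

```text
t: 15.9
position: [0.498, -0.1551, 0.1443]
eef_rot: [0.002, -0.21, 0.978, -0.001]
force: [-0.7, -0.2, 2.7]
width: 0.0427
t 15.9 P [ 0.498  -0.1551  0.1443] yang 114.23 z [ 0.004 -0.    -1.   ] F [-0.7 -0.2  2.7] F_tool [ 0.7  0.1 -2.7] T [0.26 0.18 0.04] w 42.7 q [-0.3  -0.   -0.08  1.48  0.   -0.73]
t: 16.15
position: [0.4983, -0.1555, 0.1447]
eef_rot: [0.002, -0.21, 0.978, -0.001]
force: [-0.0, 1.1, 2.6]
width: 0.0419
t 16.15 P [ 0.4983 -0.1555  0.1447] yang 114.24 z [ 0.005 -0.001 -1.   ] F [-0.   1.1  2.6] F_tool [-0.5  1.  -2.6] T [0.24 0.19 0.02] w 41.9 q [-0.3   0.   -0.08  1.49  0.   -0.73]
```

```bash
python3 -m inch '[[[0,-0.4,0],[0,0,0],-0.06],[[0,-0.1,0],[0,0,0],-0.06]]' 20; python3 -c "from h import *;st()"
python3 -m inch '[[[0,-0.4,0],[0,0,0],-0.085],[[0,0,0],[0,0,0],-0.085]]' 20; python3 - <<'E'
from h import *
im=vision.read_camera("wrist")
a=cv2.resize(im[190:350,230:410],None,fx=3.3,fy=3.3,interpolation=cv2.INTER_CUBIC)
cv2.imwrite("pics/w13c.png",a);st()
E
```

```text
t: 16.4
position: [0.4986, -0.156, 0.1451]
eef_rot: [0.002, -0.21, 0.978, -0.001]
force: [-0.6, 0.9, 4.1]
width: 0.0403
t 16.4 P [ 0.4986 -0.156   0.1451] yang 114.24 z [ 0.005 -0.001 -1.   ] F [-0.6  0.9  4.1] F_tool [ 0.2  1.1 -4.1] T [0.27 0.2  0.05] w 40.3 q [-0.3   0.   -0.08  1.49  0.   -0.73]
t: 16.65
position: [0.4986, -0.1565, 0.1445]
eef_rot: [0.002, -0.21, 0.978, -0.001]
force: [0.5, -0.0, 1.2]
width: 0.0391
t 16.7 P [ 0.4986 -0.1565  0.1445] yang 114.23 z [ 0.004 -0.001 -1.   ] F [0.6 0.2 0.6] F_tool [-0.6 -0.  -0.6] T [0.02 0.08 0.01] w 39.4 q [-0.3   0.   -0.08  1.48  0.   -0.73]
```

View pics/w13c.png

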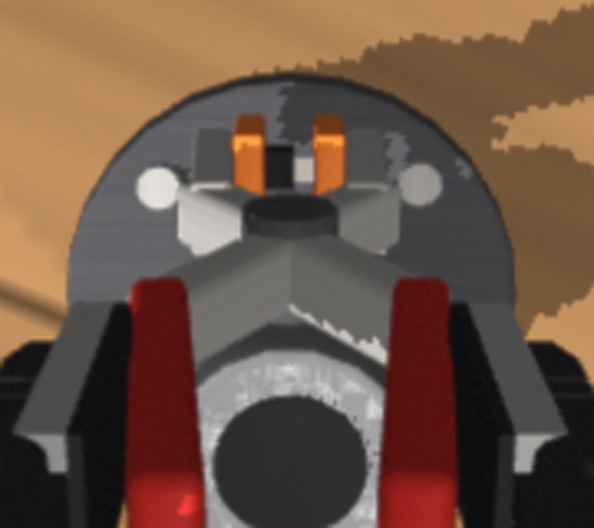

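```bash
python3 -m inch '[[[0,-0.3,0],[0,0,0],-0.105],[[0,0,0],[0,0,0],-0.105]]' 20; python3 - <<'E'
from h import *
im=vision.read_camera("wrist")
a=cv2.resize(im[210:270,280:360],None,fx=7,fy=7,interpolation=cv2.INTER_CUBIC)
cv2.imwrite("pics/w14c.png",a);st()
E
```

```text
t: 16.95
position: [0.4985, -0.1569, 0.1437]
eef_rot: [0.001, -0.21, 0.978, -0.001]
force: [0.4, -0.6, -0.9]
width: 0.0385
t 17.0 P [ 0.4985 -0.1569  0.1437] yang 114.22 z [ 0.003 -0.001 -1.   ] F [ 0.5 -0.7 -0.9] F_tool [-0.2 -0.8  0.9] T [-0.19 -0.08 -0.06] w 38.5 q [-0.31  0.   -0.08  1.48  0.   -0.73]
```

View pics/w14c.png

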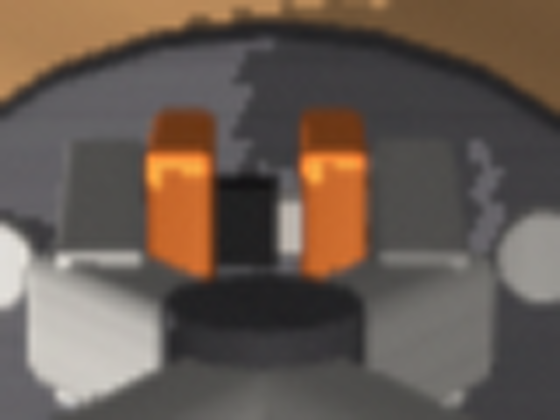

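Ear separation is now about 19.4 mm, down from 28, so the ear is at or past the click. I'll test by easing off a little, because an unlatched ear would follow the jaw outwards.

```bash
python3 -m inch '[[[0,0.2,0],[0,0,0],-0.06],[[0,0,0],[0,0,0],-0.05]]' 20; python3 - <<'E'
from h import *
im=vision.read_camera("wrist")
a=cv2.resize(im[210:270,280:360],None,fx=7,fy=7,interpolation=cv2.INTER_CUBIC)
cv2.imwrite("pics/w15c.png",a);st()
E
```

```text
t: 17.25
position: [0.4982, -0.1565, 0.1433]
eef_rot: [0.001, -0.21, 0.978, -0.0]
force: [0.6, 0.5, -1.6]
width: 0.0405
t 17.3 P [ 0.4982 -0.1565  0.1433] yang 114.22 z [ 0.002 -0.    -1.   ] F [ 0.8  0.2 -0.9] F_tool [-0.8 -0.2  0.9] T [ 0.02 -0.04  0.  ] w 40.6 q [-0.3   0.   -0.08  1.48  0.   -0.73]
```

View pics/w15c.png

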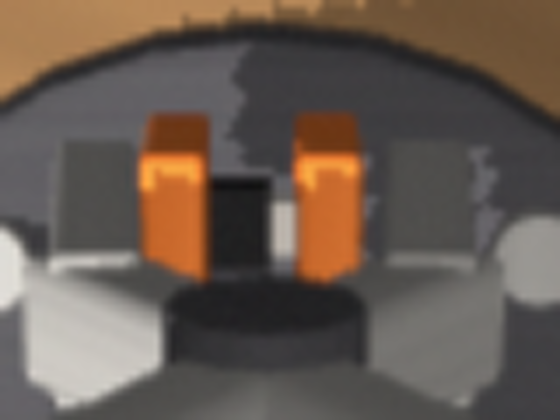

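The ear separation is unchanged (220 px against 221) while the right jaw has come clear, so the clip clicked and holds. I'll open, centre and lift off.

```bash
python3 -m inch '[[[0,-0.5,0],[0,0,0],0.03],[[0,-0.5,0],[0,0,0],0.12],[[0,0,0],[0,0,0],0.22],[[0,0,0],[0,0,0],0.32],[[0,0,0],[0,0,0],0.36],[[0,0,0],[0,0,0],0.36]]' 20; python3 - <<'E'
from h import *
im=vision.read_camera("wrist")
a=cv2.resize(im[190:390,230:410],None,fx=3,fy=3,interpolation=cv2.INTER_CUBIC)
cv2.imwrite("pics/w16c.png",a);st()
E
```

```text
t: 18.05
position: [0.4986, -0.1575, 0.1433]
eef_rot: [0.001, -0.21, 0.978, -0.0]
force: [0.9, -0.2, -1.6]
width: 0.0581
t 18.1 P [ 0.4986 -0.1575  0.1433] yang 114.22 z [ 0.002 -0.    -1.   ] F [-1.  -0.5 -0.8] F_tool [ 1.1 -0.1  0.8] T [ 0.02 -0.01 -0.  ] w 58.1 q [-0.31  0.   -0.08  1.48  0.   -0.73]
```

View pics/w16c.png

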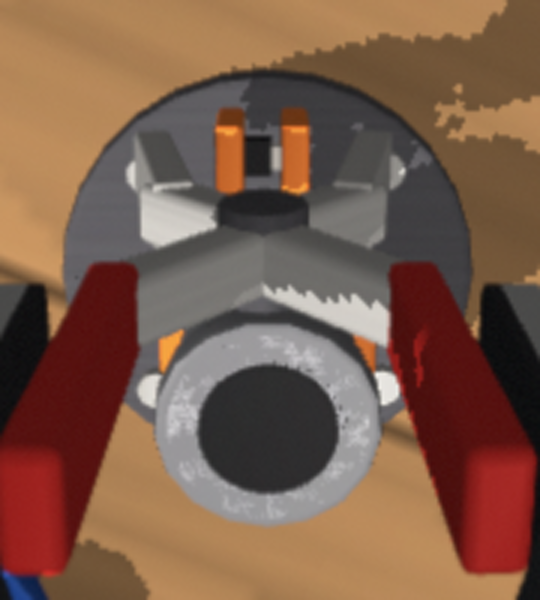

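```bash
python3 -m inch '[[[0,0,-8],[0,0,0],0.36],[[0,0,-12],[0,0,0],0.36],[[0,0,-15],[0,0,0],0.36],[[0,0,-18],[0,0,0],0.36],[[0,0,-18],[0,0,0],0.36],[[0,0,-14],[0,0,0],0.36],[[0,0,0],[0,0,0],0.36]]' 20; python3 - <<'E'
from h import *
import pickle
st();p=vision.camera_params("wrist");P,R,o=pose();im=vision.read_camera("wrist");pickle.dump((p,P,R.as_matrix()),open("w17.pkl","wb"));cv2.imwrite("pics/w17.png",im)
cv2.imwrite("pics/w17c.png",cv2.resize(im[185:395,210:430],None,fx=2.8,fy=2.8,interpolation=cv2.INTER_CUBIC))
s=vision.read_camera("scene");cv2.imwrite("pics/s17.png",s);cv2.imwrite("pics/s17c.png",cv2.resize(s[140:280,230:370],None,fx=4,fy=4,interpolation=cv2.INTER_CUBIC))
E
```

```text
t: 18.98
position: [0.4989, -0.1576, 0.2366]
eef_rot: [0.003, -0.21, 0.978, -0.001]
force: [-0.2, 0.5, -1.8]
width: 0.0579
t 18.98 P [ 0.4989 -0.1576  0.2366] yang 114.22 z [ 0.006 -0.002 -1.   ] F [-0.2  0.5 -1.8] F_tool [-0.   0.6  1.8] T [-0.01 -0.04  0.05] w 57.9 q [-0.31  0.02  0.11  1.66  0.   -0.73]
```

View pics/w17c.png

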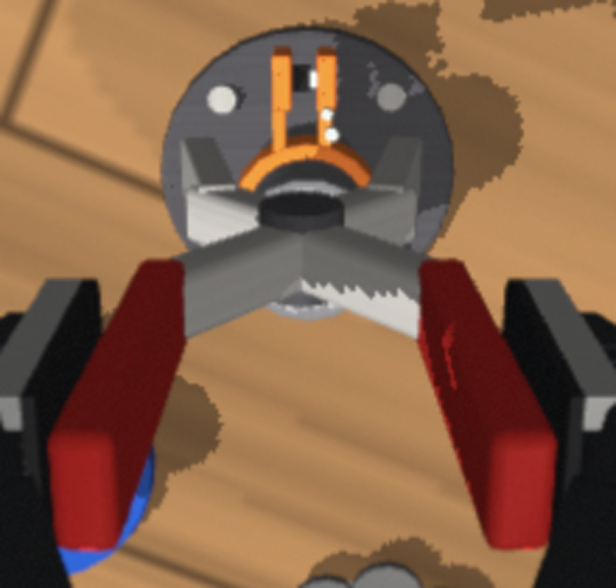

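View pics/s17c.png

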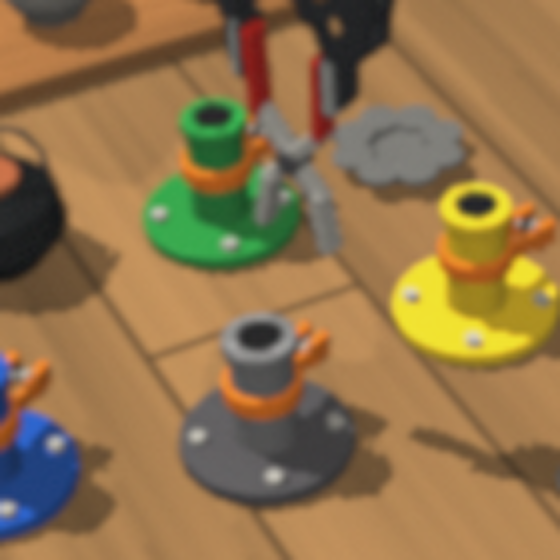

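The clip is shut and the pliers sit in the grip exactly as before. Next is the return to the holder.

```bash
python3 - <<'E'
from h import *
goto([.582,.143,.235],77.7)
E
```

```text
shift mm [-1.994e+02  2.398e+02  1.000e-01] rot [-0.001  0.004  0.637] shift-in-target-axes [-17.6 311.4   0. ]
```

```bash
python3 -m inch '[[[-12,15,0],[0,0,0],0.36],[[-26,32,0],[0,0,0],0.36],[[-29,35,0],[0,0,0],0.36],[[-29,35,0],[0,0,0],0.36],[[-29,35,0],[0,0,0],0.36],[[-29,35,0],[0,0,0],0.36],[[-24,28,0],[0,0,0],0.36],[[-10,12,0],[0,0,0],0.36]]' 20
python3 -m inch '[[[0,0,0],[0,0,0.1],0.36],[[0,0,0],[0,0,0.16],0.36],[[0,0,0],[0,0,0.16],0.36],[[0,0,0],[0,0,0.16],0.36],[[0,0,0],[0,0,0],0.36],[[0,0,0],[0,0,0],0.36]]' 20
python3 - <<'E'
from h import *
st();goto([.582,.143,.235],77.7)
E
```

```text
t: 20.08
position: [0.5765, 0.1415, 0.2286]
eef_rot: [-0.002, -0.209, 0.978, 0.001]
force: [-0.1, -0.6, -0.7]
width: 0.0583
t: 20.82
position: [0.5744, 0.144, 0.2255]
eef_rot: [-0.005, 0.084, 0.996, -0.001]
force: [0.1, -0.6, -1.2]
width: 0.058
t 20.82 P [0.5744 0.144  0.2255] yang 80.33 z [-0.01  -0.002 -1.   ] F [ 0.1 -0.6 -1.2] F_tool [-0.2 -0.5  1.2] T [ 0.04 -0.03  0.05] w 58.0 q [0.25 0.2  0.29 1.67 0.   0.41]
shift mm [-7.5  0.3 -9.6] rot [-0.004 -0.01   0.046] shift-in-target-axes [-7.6  0.7 -9.5]
```

```bash
python3 -m inch '[[[-7.5,0.3,-5],[-0.004,-0.010,0.046],0.36],[[0,0,0],[0,0,0],0.36]]' 20
python3 - <<'E'
from h import *
import pickle
st();goto([.582,.143,.235],77.7)
p=vision.camera_params("wrist");P,R,o=pose();im=vision.read_camera("wrist");pickle.dump((p,P,R.as_matrix()),open("w18.pkl","wb"));cv2.imwrite("pics/w18.png",im)
cv2.imwrite("pics/w18c.png",cv2.resize(im[140:350,210:430],None,fx=2.8,fy=2.8,interpolation=cv2.INTER_CUBIC))
E
```

```text
t: 21.08
position: [0.5818, 0.143, 0.2303]
eef_rot: [-0.0, 0.105, 0.994, 0.0]
force: [0.3, 0.4, -1.5]
width: 0.058
t 21.07 P [0.5818 0.143  0.2303] yang 77.94 z [-0.  0. -1.] F [ 0.3  0.4 -1.5] F_tool [-0.2  0.4  1.5] T [-0.   -0.    0.05] w 58.0 q [0.24 0.21 0.31 1.67 0.   0.45]
shift mm [-0.2  0.1 -4.7] rot [ 0.    -0.     0.004] shift-in-target-axes [-0.2  0.1 -4.7]
```

View pics/w18c.png

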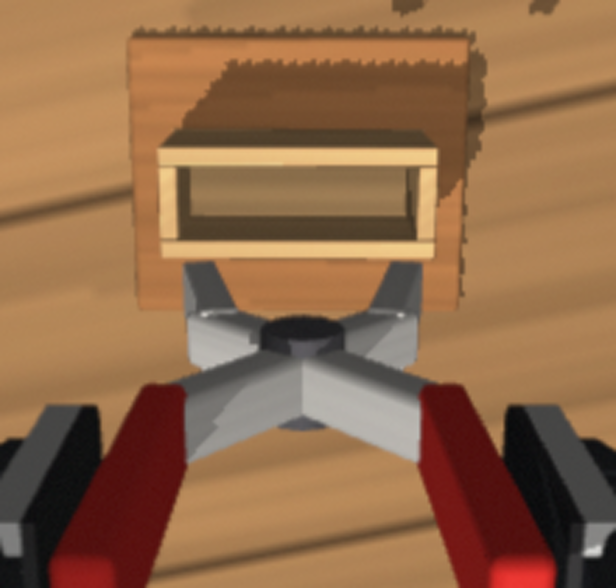

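```bash
python3 - <<'E'
from h import *
import pickle
p,P,R=pickle.load(open("w18.pkl","rb"))
g=lambda x,y:[210+(x+.5)/2.8-.5,140+(y+.5)/2.8-.5]
def t(uv,z):
    c,d=ray(p,uv);ct=(c-P)@R;dt=d@R
    q=((ct+dt*((z-ct[2])/dt[:,2])[:,None])*1000);print(z,q.round(1).tolist(),q.mean(0).round(1));
t([g(177,166),g(419,166),g(417,241),g(178,241)],P[2]-.052)
t([g(158,148),g(437,148),g(434,258),g(162,258)],P[2]-.052)
t([g(184,263),g(213,263),g(392,263),g(422,263)],.097)
E
```

```text
0.17830355640149526 [[14.6, -38.7, 178.3], [14.5, 36.9, 178.3], [-9.6, 37.0, 178.3], [-9.5, -39.2, 178.3]] [  2.5  -1.  178.3]
0.17830355640149526 [[20.3, -44.4, 178.3], [20.1, 42.4, 178.3], [-15.2, 42.6, 178.3], [-15.0, -44.5, 178.3]] [  2.5  -1.  178.3]
0.097 [[4.4, -27.9, 97.0], [4.4, -21.0, 97.0], [4.3, 21.8, 97.0], [4.3, 29.0, 97.0]] [ 4.3  0.5 97. ]
```

```bash
python3 -m inch '[[[1.3,-1.2,12],[0,-0.009,0.004],0.36],[[0,0,18],[0,0,0],0.36],[[0,0,18],[0,0,0],0.36],[[0,0,12],[0,0,0],0.36],[[0,0,4],[0,0,0],0.36],[[0,0,0],[0,0,0],0.36]]' 20
python3 - <<'E'
from h import *
import pickle
st();goto([.581,.1416,.155],77.7)
p=vision.camera_params("wrist");P,R,o=pose();im=vision.read_camera("wrist");pickle.dump((p,P,R.as_matrix()),open("w19.pkl","wb"));cv2.imwrite("pics/w19.png",im)
cv2.imwrite("pics/w19c.png",cv2.resize(im[140:350,210:430],None,fx=2.8,fy=2.8,interpolation=cv2.INTER_CUBIC))
s=vision.read_camera("scene");cv2.imwrite("pics/s19c.png",cv2.resize(s[240:370,270:400],None,fx=4.5,fy=4.5,interpolation=cv2.INTER_CUBIC))
E
```

```text
t: 21.88
position: [0.5792, 0.142, 0.1638]
eef_rot: [0.003, 0.102, 0.995, -0.001]
force: [-0.3, 0.4, -1.5]
width: 0.058
t 21.88 P [0.5792 0.142  0.1638] yang 78.3 z [ 0.007 -0.002 -1.   ] F [-0.3  0.4 -1.5] F_tool [0.4 0.3 1.5] T [-0.02  0.07 -0.01] w 58.0 q [ 0.24  0.18  0.15  1.53 -0.    0.45]
shift mm [-1.8 -0.1  8.8] rot [-0.     0.007  0.01 ] shift-in-target-axes [-1.8 -0.   8.8]
```

View pics/w19c.png

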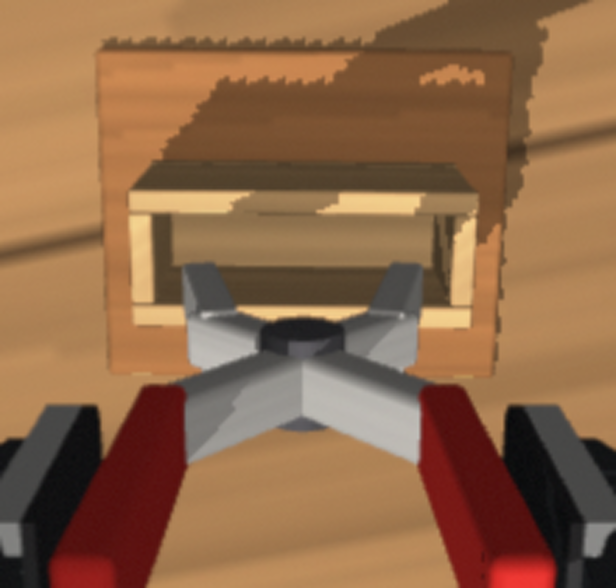

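View pics/s19c.png

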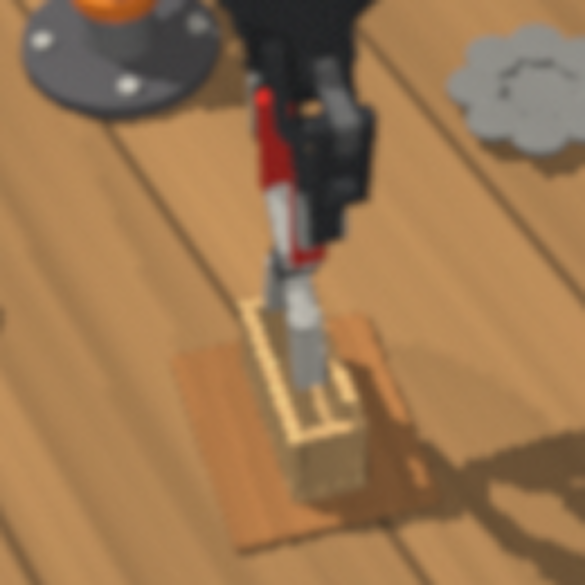

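```bash
python3 - <<'E'
from h import *
import pickle
p,P,R=pickle.load(open("w19.pkl","rb"))
g=lambda x,y:[210+(x+.5)/2.8-.5,140+(y+.5)/2.8-.5]
W=onz(p,[g(130,192),g(477,192),g(470,327),g(135,325)],.052)
print(W.mean(0),np.linalg.norm(W[0]-W[1]),np.linalg.norm(W[0]-W[3]),np.degrees(np.arctan2(*(W[1]-W[0])[[1,0]])))
print("tool",((W-P)@R*1000).round(1).tolist(),((W.mean(0)-P)@R*1000).round(1))
# scene: jaw tip (+y jaw) bottom edge left/right corners
s=vision.camera_params("scene");gs=lambda x,y:[270+(x+.5)/4.5-.5,240+(y+.5)/4.5-.5]
c,d=ray(s,[gs(293,388),gs(326,390)]);ct=(c-P)@R;dt=d@R
z=.097;print(((ct+dt*((z-ct[2])/dt[:,2])[:,None])*1000).round(1))
print("scene rim",(lambda Q:(Q.round(4).tolist(),((Q-P)@R*1000).round(1).tolist()))(onz(s,[gs(240,302),gs(293,442),gs(363,424)],.052)))
E
```

```text
[0.57888091 0.14260702 0.052     ] 0.08646412687173581 0.03487802686832281 78.21116192767165
tool [[18.9, -42.6, 111.7], [18.7, 43.9, 111.6], [-16.7, 43.7, 111.9], [-16.0, -42.9, 111.9]] [  1.2   0.5 111.8]
[[-11.5  27.   97. ]
 [  2.4  32.5  97. ]]
scene rim ([[0.5879, 0.0974, 0.052], [0.6059, 0.1825, 0.052], [0.5733, 0.189, 0.052]], [[-16.8, -41.9, 111.9], [-17.1, 45.1, 111.9], [16.0, 44.9, 111.7]])
```

Both cameras put the tips about 4 mm off centre, with the pliers leaning about 0.03 rad. I'll upright them and centre them.

```bash
python3 -m inch '[[[1,0.1,0],[0,0.03,0],0.36],[[0,0,0],[0,0,0],0.36],[[0,0,0],[0,0,0],0.36]]' 20
python3 - <<'E'
from h import *
import pickle
st()
p=vision.camera_params("wrist");P,R,o=pose();im=vision.read_camera("wrist");pickle.dump((p,P,R.as_matrix()),open("w20.pkl","wb"));cv2.imwrite("pics/w20.png",im)
cv2.imwrite("pics/w20c.png",cv2.resize(im[140:350,210:430],None,fx=2.8,fy=2.8,interpolation=cv2.INTER_CUBIC))
s=vision.read_camera("scene");cv2.imwrite("pics/s20c.png",cv2.resize(s[240:370,270:400],None,fx=4.5,fy=4.5,interpolation=cv2.INTER_CUBIC))
E
```

```text
t: 22.35
position: [0.5791, 0.1425, 0.1654]
eef_rot: [-0.011, 0.102, 0.995, 0.001]
force: [0.4, -0.1, -1.3]
width: 0.0579
t 22.35 P [0.5791 0.1425 0.1654] yang 78.29 z [-0.022  0.005 -1.   ] F [ 0.4 -0.1 -1.3] F_tool [-0.4  0.   1.3] T [ 0.01 -0.03  0.03] w 57.9 q [0.24 0.21 0.18 1.57 0.01 0.44]
```

View pics/w20c.png

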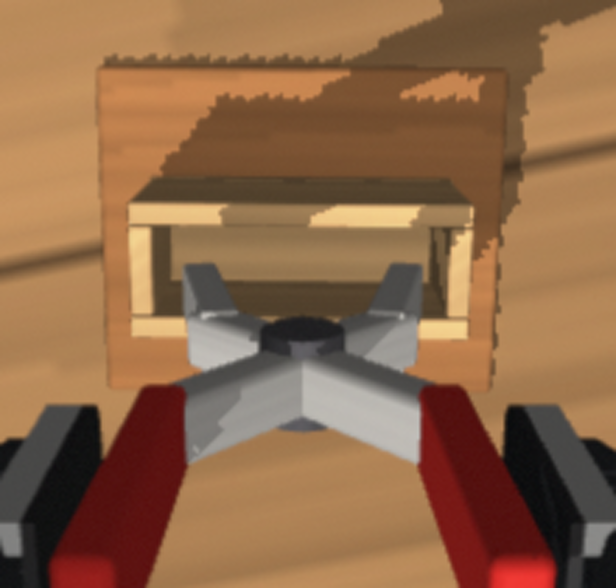

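View pics/s20c.png

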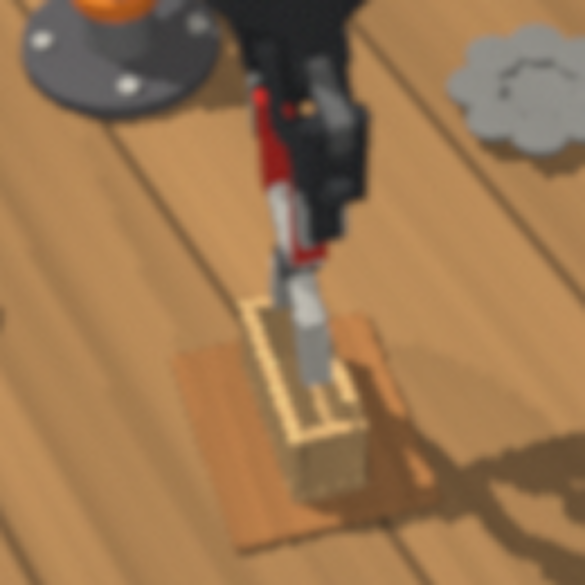

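```bash
python3 - <<'E'
from h import *
import pickle
p,P,R=pickle.load(open("w20.pkl","rb"))
g=lambda x,y:[210+(x+.5)/2.8-.5,140+(y+.5)/2.8-.5]
H=np.array([np.sin(np.radians(78)),-np.cos(np.radians(78)),0]);Y=np.array([np.cos(np.radians(78)),np.sin(np.radians(78)),0])
pc=np.array([.579,.1426,0])
f=lambda X:np.c_[(X-pc)@H,(X-pc)@Y].round(4)*1000
W=onz(p,[g(129,204),g(474,204),g(468,338),g(132,337)],.052)
print("rim wrist (holder xy mm)",f(W).tolist(),f(W).mean(0))
zt=P[2]-.097
tp=onz(p,[g(184,264),g(212,264),g(392,264),g(422,264)],zt);print("tips front wrist",f(tp).tolist())
hz=P[2]+.043
s=vision.camera_params("scene");gs=lambda x,y:[270+(x+.5)/4.5-.5,240+(y+.5)/4.5-.5]
print("scene tip",f(onz(s,[gs(300,382),gs(331,382)],zt)).tolist(),"scene rim",f(onz(s,[gs(240,302),gs(293,442),gs(363,424)],.052)).tolist())
E
```

```text
rim wrist (holder xy mm) [[-17.7, -43.4], [-18.0, 43.6], [17.4, 43.6], [17.4, -43.9]] [-0.225 -0.025]
tips front wrist [[-6.1000000000000005, -28.0], [-6.1000000000000005, -21.3], [-6.2, 21.8], [-6.3, 28.9]]
scene tip [[8.7, 25.3], [-4.7, 29.5]] scene rim [[18.1, -42.4], [18.0, 44.6], [-15.2, 44.2]]
```

```bash
python3 -m inch '[[[0.5,0,6],[0,0,0],0.36],[[-0.2,0,8],[0,0,0],0.36],[[-0.2,0,8],[0,0,0],0.36],[[0,0,2],[0,0,0],0.36],[[0,0,0],[0,0,0],0.36]]' 20
python3 - <<'E'
from h import *
st()
im=vision.read_camera("wrist");cv2.imwrite("pics/w21c.png",cv2.resize(im[140:350,210:430],None,fx=2.8,fy=2.8,interpolation=cv2.INTER_CUBIC))
E
```

```text
t: 23.08
position: [0.5777, 0.1426, 0.139]
eef_rot: [-0.012, 0.102, 0.995, 0.001]
force: [-0.6, 0.5, -1.1]
width: 0.0582
t 23.07 P [0.5777 0.1426 0.139 ] yang 78.3 z [-0.023  0.005 -1.   ] F [-0.6  0.5 -1.1] F_tool [0.6 0.3 1.1] T [-0.01 -0.02  0.02] w 58.2 q [0.24 0.2  0.13 1.52 0.01 0.44]
```

View pics/w21c.png

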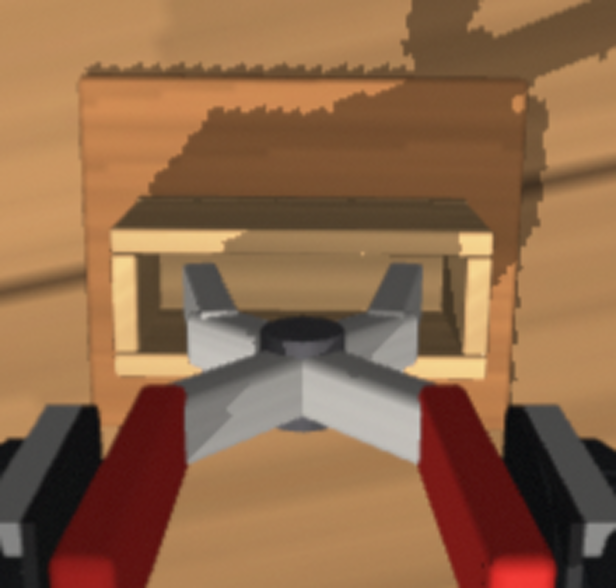

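The tips are inside the pocket with no contact force. I'll continue down.

```bash
python3 -m inch '[[[-0.1,0,7],[0,0,0],0.36],[[-0.1,0,7],[0,0,0],0.36],[[-0.1,0,5],[0,0,0],0.36],[[0,0,0],[0,0,0],0.36]]' 20; python3 -c "from h import *;st()"
```

```text
t: 23.62
position: [0.5777, 0.1427, 0.1188]
eef_rot: [-0.012, 0.102, 0.995, 0.001]
force: [0.3, -0.2, -2.5]
width: 0.0581
t 23.62 P [0.5777 0.1427 0.1188] yang 78.3 z [-0.023  0.005 -1.   ] F [ 0.3 -0.2 -2.5] F_tool [-0.4 -0.1  2.5] T [ 0.01  0.03 -0.04] w 58.1 q [0.24 0.2  0.09 1.48 0.01 0.44]
```

```bash
python3 -m inch '[[[-0.1,0,4],[0,0,0],0.36],[[0,0,2],[0,0,0],0.36],[[0,0,0],[0,0,0],0.36]]' 20; python3 -c "from h import *;st()"
python3 -m inch '[[[0,0,2],[0,0,0],0.36],[[0,0,0],[0,0,0],0.36]]' 20; python3 -c "from h import *;st()"
```

```text
t: 24.0
position: [0.5778, 0.1427, 0.1126]
eef_rot: [-0.011, 0.102, 0.995, 0.001]
force: [1.3, -0.1, -1.4]
width: 0.0584
t 24.0 P [0.5778 0.1427 0.1126] yang 78.3 z [-0.023  0.005 -1.   ] F [ 1.3 -0.1 -1.4] F_tool [-1.4  0.1  1.4] T [-0.02 -0.06 -0.01] w 58.4 q [0.24 0.2  0.08 1.47 0.01 0.44]
t: 24.25
position: [0.5778, 0.1427, 0.1106]
eef_rot: [-0.011, 0.102, 0.995, 0.001]
force: [0.2, -0.3, -1.0]
width: 0.0581
t 24.25 P [0.5778 0.1427 0.1106] yang 78.3 z [-0.022  0.005 -1.   ] F [ 0.2 -0.3 -1. ] F_tool [-0.2 -0.2  1. ] T [ 0.03 -0.   -0.02] w 58.1 q [0.24 0.2  0.07 1.46 0.01 0.44]
```

```bash
python3 -m inch '[[[0,0,2],[0,0,0],0.36],[[0,0,0],[0,0,0],0.36]]' 20; python3 -c "from h import *;st()"
python3 -m inch '[[[0,0,2],[0,0,0],0.36],[[0,0,0],[0,0,0],0.36]]' 20; python3 -c "from h import *;st()"
```

```text
t: 24.5
position: [0.5783, 0.1428, 0.1096]
eef_rot: [-0.01, 0.102, 0.995, 0.002]
force: [-0.5, -0.6, -0.7]
width: 0.0582
t 24.5 P [0.5783 0.1428 0.1096] yang 78.3 z [-0.02   0.006 -1.   ] F [-0.5 -0.6 -0.7] F_tool [ 0.4 -0.7  0.8] T [-0.07 -0.04 -0.02] w 58.2 q [0.24 0.2  0.07 1.46 0.01 0.44]
t: 24.75
position: [0.5792, 0.143, 0.1093]
eef_rot: [-0.009, 0.102, 0.995, 0.002]
force: [-0.6, -0.3, -1.7]
width: 0.0581
t 24.75 P [0.5792 0.143  0.1093] yang 78.3 z [-0.017  0.006 -1.   ] F [-0.6 -0.3 -1.7] F_tool [ 0.5 -0.4  1.8] T [0.   0.04 0.01] w 58.1 q [0.24 0.2  0.07 1.45 0.01 0.44]
```

```bash
python3 -m inch '[[[0.8,0,3],[0,0.003,0],0.36],[[0,0,1],[0,0,0],0.36],[[0,0,0],[0,0,0],0.36]]' 20; python3 - <<'E'
from h import *
st()
im=vision.read_camera("wrist");cv2.imwrite("pics/w22.png",im)
s=vision.read_camera("scene");cv2.imwrite("pics/s22c.png",cv2.resize(s[240:370,270:400],None,fx=4.5,fy=4.5,interpolation=cv2.INTER_CUBIC))
E
```

```text
t: 25.12
position: [0.5794, 0.1433, 0.1075]
eef_rot: [-0.008, 0.102, 0.995, 0.003]
force: [-0.4, -0.7, 1.0]
width: 0.058
t 25.12 P [0.5794 0.1433 0.1075] yang 78.29 z [-0.016  0.008 -1.   ] F [-0.4 -0.7  1. ] F_tool [ 0.3 -0.7 -1. ] T [-0.08  0.05  0.04] w 58.0 q [0.24 0.2  0.06 1.45 0.01 0.44]
```

View pics/w22.png

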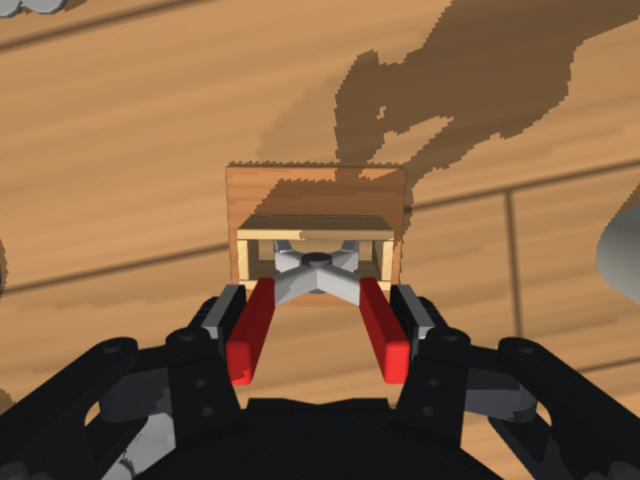

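View pics/s22c.png

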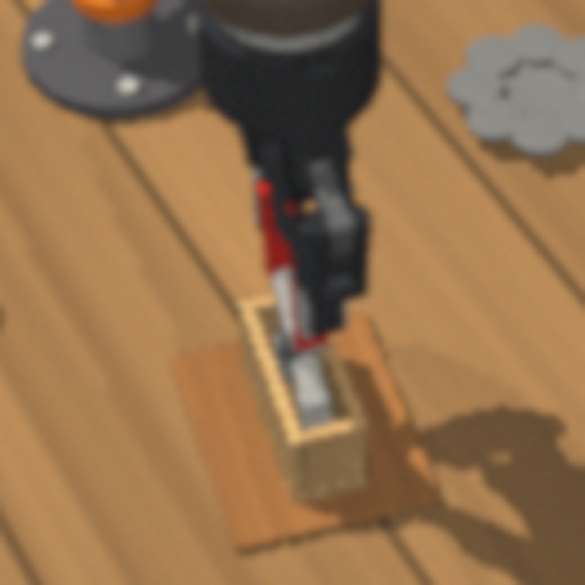

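Fz has flipped to upward, so the tips are on the floor. I'll release gently.

```bash
python3 -m inch '[[[0,0,0.5],[0,0,0],0.4],[[0,0,0],[0,0,0],0.45],[[0,0,0],[0,0,0],0.5],[[0,0,0],[0,0,0],0.55],[[0,0,0],[0,0,0],0.65],[[0,0,0],[0,0,0],0.8],[[0,0,0],[0,0,0],0.8]]' 20; python3 - <<'E'
from h import *
st()
im=vision.read_camera("wrist");cv2.imwrite("pics/w23.png",im)
E
```

```text
t: 26.1
position: [0.5787, 0.1433, 0.1053]
eef_rot: [-0.01, 0.102, 0.995, 0.003]
force: [0.4, 0.8, -0.2]
width: 0.0765
t 26.1 P [0.5787 0.1433 0.1053] yang 78.3 z [-0.019  0.007 -1.   ] F [ 0.4  0.8 -0.2] F_tool [-0.2  0.9  0.2] T [-0.01 -0.    0.03] w 76.5 q [0.24 0.2  0.06 1.45 0.01 0.44]
```

View pics/w23.png

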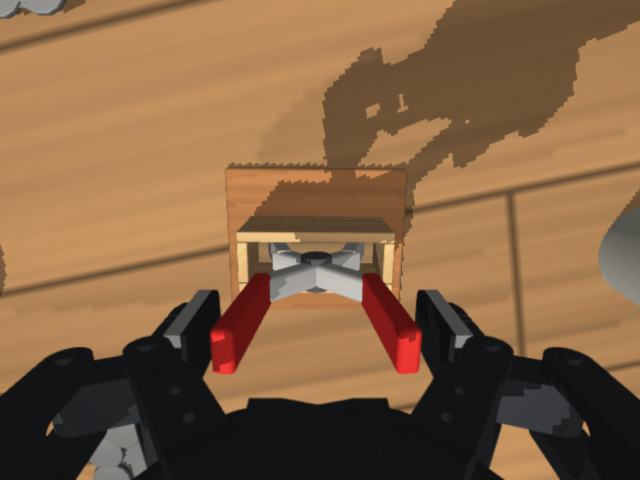

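```bash
python3 -m inch '[[[0,0,0],[0,0,0],1],[[0,0,0],[0,0,0],1],[[-0.1,0,-5],[0,0,0],1],[[0.3,0,-12],[0,0,0],1],[[0.4,0,-18],[0,0,0],1],[[0.5,0,-22],[0,0,0],1],[[0,0,-10],[0,0,0],1],[[0,0,0],[0,0,0],1]]' 20; python3 - <<'E'
from h import *
st()
im=vision.read_camera("wrist");cv2.imwrite("pics/w24.png",im)
E
```

```text
t: 27.15
position: [0.5795, 0.1432, 0.179]
eef_rot: [-0.008, 0.102, 0.995, 0.003]
force: [-0.2, -0.4, 0.2]
width: 0.0853
t 27.15 P [0.5795 0.1432 0.179 ] yang 78.3 z [-0.016  0.008 -1.   ] F [-0.2 -0.4  0.2] F_tool [ 0.1 -0.4 -0.2] T [-0.03 -0.08  0.01] w 85.3 q [0.24 0.2  0.2  1.59 0.01 0.44]
```

View pics/w24.png

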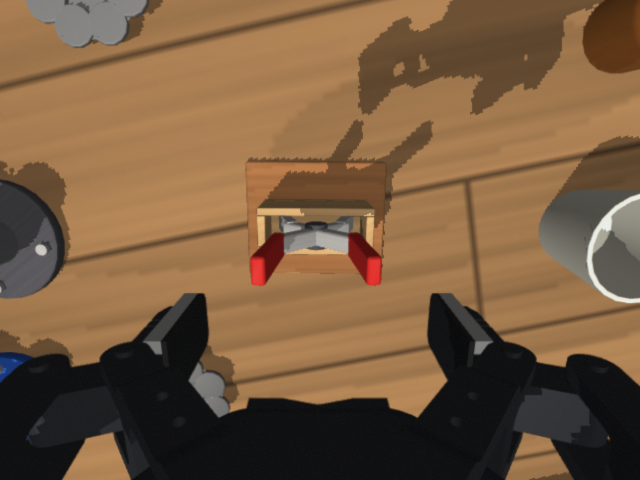

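```bash
python3 -m inch '[[[0,0,-25],[0,0,0],1],[[0,0,-35],[0,0,0],1],[[0,0,-20],[0,0.01,0],1],[[0,0,0],[0,0,0],1]]' 20; python3 - <<'E'
from h import *
import pickle
st()
p=vision.camera_params("wrist");im=vision.read_camera("wrist");pickle.dump(p,open("w25.pkl","wb"));cv2.imwrite("pics/w25.png",im)
cv2.imwrite("pics/w25c.png",cv2.resize(im[150:270,250:390],None,fx=5,fy=5,interpolation=cv2.INTER_CUBIC))
s=vision.read_camera("scene");cv2.imwrite("pics/s25.png",s)
a=cv2.resize(s[200:280,260:340],None,fx=4.9,fy=4.9,interpolation=cv2.INTER_CUBIC)
b=cv2.resize(s[275:365,300:390],None,fx=4.355,fy=4.355,interpolation=cv2.INTER_CUBIC)
cv2.imwrite("pics/cs25.png",np.hstack([a[:390],b[:390]]))
cv2.imwrite("pics/t25.png",vision.read_camera("top"))
E
```

```text
t: 27.7
position: [0.5797, 0.1423, 0.2566]
eef_rot: [-0.016, 0.102, 0.995, 0.003]
force: [-0.3, 0.2, -0.4]
width: 0.0852
t 27.7 P [0.5797 0.1423 0.2566] yang 78.3 z [-0.032  0.009 -0.999] F [-0.3  0.2 -0.4] F_tool [0.3 0.2 0.4] T [ 0.01 -0.03 -0.06] w 85.2 q [0.23 0.25 0.41 1.76 0.02 0.44]
```

View pics/w25c.png

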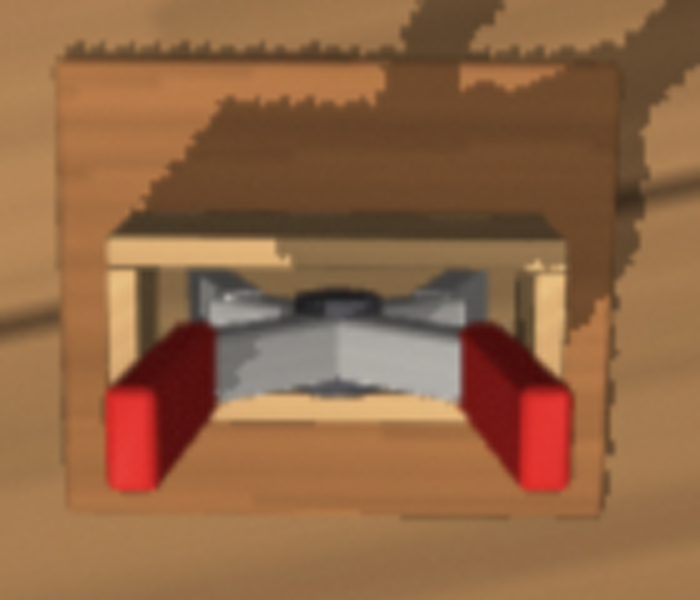

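View pics/cs25.png

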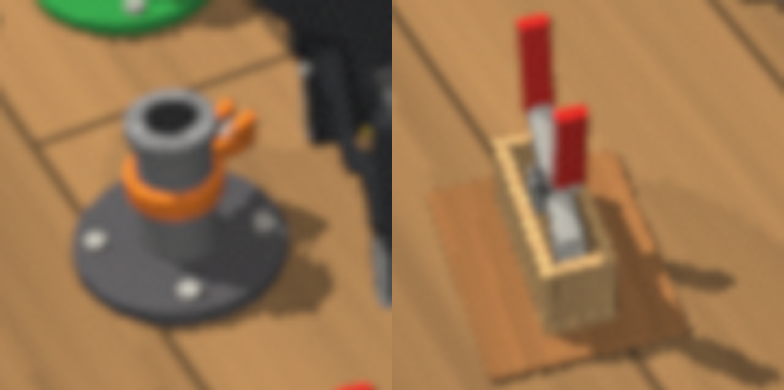

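View pics/t25.png

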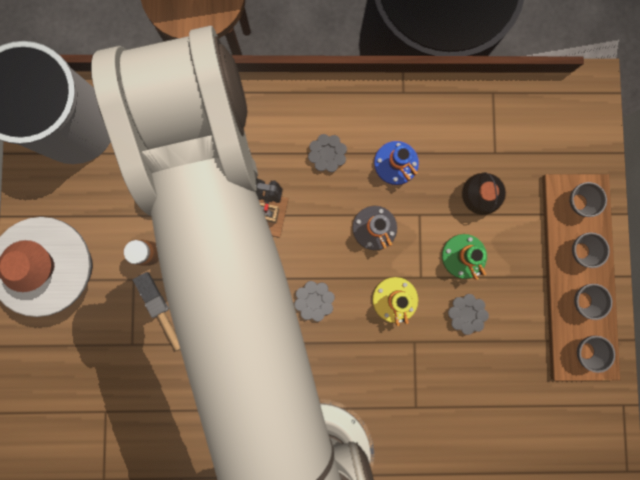

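```bash
python3 - <<'E'
from h import *
import pickle;p=pickle.load(open("w25.pkl","rb"));p0=pickle.load(open("w2.pkl","rb"));ps=vision.camera_params("scene")
g=lambda x,y:[250+(x+.5)/5-.5,150+(y+.5)/5-.5]
an=lambda d:np.degrees(np.arctan2(d[1],d[0])).round(2)
H=onz(p,[g(107,390),g(155,390),g(110,490),g(156,490),g(520,390),g(570,390),g(523,490),g(569,490)],.152)
L,Rr=H[:4].mean(0),H[4:].mean(0);print("handles",L.round(4),Rr.round(4),"mid",((L+Rr)/2).round(4),an(Rr-L),"w",np.linalg.norm(H[0]-H[5]).round(4))
b=onz(p,[g(57,62),g(618,64),g(602,515),g(68,510)],.006);print("base",b.mean(0).round(4),an(b[1]-b[0]))
r=onz(p,[g(108,240),g(566,240),g(560,421),g(112,421)],.052);print("rim",r.mean(0).round(4))
def red(f):
    im=cv2.imread(f);m,bb=blobs(im,(0,170,90),(4,255,255),(300,270,390,365),20);return [(x[0].tolist(),x[1].round(2)) for x in bb]
print(red("pics/scene0.png"));print(red("pics/s25.png"))
# wrist blob tri with scene for top-centre of each handle
gs=lambda x,y:[300+(x+.5)/4.355-.5,275+(y+.5)/4.355-.5]
gw=lambda x,y:g(x,y)
for w,s in(((132,440),(534-392,22)),((545,440),(571-392,113))): print("tri now",tri(p,[gw(*w)],ps,[gs(*s)]))
for w,s in(((172,471),(530-392,25)),((565,466),(568-392,117))): print("tri before",tri(p0,[gw(*w)],ps,[gs(*s)]))
E
```

```text
handles [0.5711 0.1152 0.152 ] [0.5829 0.1713 0.152 ] mid [0.577  0.1432 0.152 ] 78.18 w 0.0637
base [0.5789 0.1427 0.006 ] 78.01
rim [0.5791 0.1426 0.052 ]
[([329, 279, 7, 21, 111], array([332.01, 289.17])), ([337, 300, 7, 18, 93], array([339.94, 308.53]))]
[([329, 279, 8, 20, 112], array([332.61, 287.86])), ([338, 300, 6, 17, 94], array([340.66, 307.99]))]
tri now (array([0.57285497, 0.11389267, 0.14279626]), np.float64(0.0003936969644348846))
tri now (array([0.58513341, 0.17172588, 0.14324898]), np.float64(0.00022058815459402895))
tri before (array([0.57530917, 0.11515354, 0.14305687]), np.float64(0.00020741748849980348))
tri before (array([0.58753943, 0.17323407, 0.14340189]), np.float64(0.00014045255102496638))
```

```bash
python3 -m inch '[[[0,0,-20],[0,0,0],1],[[0,0,0],[0,0,0],1],[[0,0,0],[0,0,0],1]]'; python3 -c "
from h import *
st(); print(manip.job_done())"
```

```text
t: 28.22
position: [0.5789, 0.1419, 0.2708]
eef_rot: [-0.02, 0.102, 0.995, 0.001]
force: [1.0, 0.2, -0.3]
width: 0.0854
t 28.23 P [0.5789 0.1419 0.2708] yang 78.31 z [-0.04   0.007 -0.999] F [ 1.   0.2 -0.3] F_tool [-1.   0.4  0.2] T [-0.04 -0.04 -0.02] w 85.4 q [0.23 0.26 0.45 1.8  0.02 0.44]
the job is handed in; nothing more can be done
None
```

The orange clip on the grey outlet is clicked shut, and the pliers are back upright in their holder. I handed the job in at about 28 s, with no verdict reported.

- **Squeeze:** I closed the jaws in small steps while following the ear sideways. Sideways wrist force read about 1 N or less, sampled after each step. Up-and-down force along the ears reached about 5 N for a moment at first contact.
- **Clip shut:** When I eased the jaws off, the ears stayed about 19 mm apart, down from 28 mm when open. They still looked closed in the last scene picture, but I could not check the force on each ear directly.
- **Pliers back:** On the way back the pliers leaned about 0.03 rad in the grip, so I uprighted and centred them before lowering. Afterwards the handle tops were at the same height as at the start, to within about 0.3 mm. Across the holder they stand about 2 mm off centre at the top.
- **Measurement that disagreed:** The two-camera height of the handle tops came out about 9 mm below nominal both before and after. I therefore relied only on the before/after comparison.
- **Other objects:** The last top view showed the dishes, pot, brush and other outlets where they were at the start. The arm hid the cup there and part of the jar. I saw no sign of contact with either of them.

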